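# Centre the milk pan on the hob and set the power dial to the preset marker

### The arm

A 7-joint arm with a two-finger parallel gripper is mounted at the origin on a cart in front of the work surface, level with it; the furniture and walls round the work are solid. World frame = base frame: x ahead of the robot, y to its left, z up, the work surface at z = 0. Lengths are in m, angles in degrees, forces in N, time in s.
With the tool pointing down it reaches from about 0.425 to 1.025 m from the base axis. Payload 9.4 kg.
Tool frame: the origin (TCP) lies between the finger pads; the fingertips stand 22 mm ahead of it and the grasp point (between the pads) lies 3 mm ahead of it (env.tip_reach is the distance from the TCP to the fingertips, in m); z points along the fingers, y is the direction in which the jaws open and shut (so a half turn about z gives the same grasp; the last joint's range is limited). The gripper opens to 85 mm and grips with 20 to 120 N. Pads are 22 mm wide; open, the fingers measure 114 mm over their backs; the gripper's body (76 mm by 85 mm) begins 54 mm behind the grasp point. The pads swing forward as they close: fully open they stand 13 mm farther back than shut.
Start: joints at [-69.884, 34.337, -0.143, 91.639, 0.103, 54.024, -4.572], TCP at [0.301, 0.66, 0.253] pointing down, gripper open.
Joint ranges: [-147.43, 147.43], [-19.82, 112.94], [-74.19, 73.91], [6.32, 146.72], [-59.91, 239.91], [6.04, 106.73], [-150.56, 150.56]. Speed limits (degrees/s): [127.2, 127.2, 172.46, 172.46, 180, 180, 180].

### API

Orientations are given as [roll, pitch, yaw] about the fixed x, y, z axes, in that order (R = Rz(yaw) Ry(pitch) Rx(roll)).
In Python, from plant import env, cams gives the robot as it stands. The module is installed in compiled form; this text tells all that it offers.
- The arm moves only by the tool step_arm, never from a script. Its argument "targets" is a list of rows, each a list of 3 entries, a list of its own where there are three numbers: the shift along the tool's x, y, z in cm, then the turn, a rotation vector about the tool's x, y, z in rad, then the closure in counts, from 0 (fully open) to 255 (shut). A call has 1 to 12 rows; each row shifts and turns the pose as measured when the row begins, along the tool's axes as they then stand; what a row does not reach is not made up. A row lasts 1/12 s, in which the tool goes at most 41.7 mm and 7.16 degrees, less where a joint would pass 70% of its speed; a pose out of reach is approached as far as the arm can. A call with a gripper value outside its range is refused whole. The fingers move at their own pace and stop on an object; "grip_force" is the grip in N (left out, the last holds). Time passes only in rows, so rows that do not move let the fingers close. It gives the time, the measured TCP pose, the force and the opening at its end, in the units of the state.
- env.read_state(): the state, without advancing time (a new reading comes with each control period).
- cams.read_camera(name): name is "side" or "top"; returns a dict with "img" (480x640x3 uint8, red, green, blue), "intrinsics" (3x3 intrinsics, pixels), "R" (3x3) and "t" (3): a world point X has camera coordinates R X + t. Camera axes: x right, y down, z forward; pixel columns grow to the right and rows downward; lengths in m; the calibration is good to about 2 mm. A picture is of the moment at which its call begins. There is no depth.
- env.close_job(): hands the job in, once; it reports no verdict.
The state is a dict: "time_s": time; "joint_pos": joint angles; "qd": joint speeds; "effort": joint torques, N m; "position": TCP position; "orientation": TCP orientation; "wrist_force": force on the tool from outside, world axes, zero at the start; "wrist_torque": the same for the moment, N m; "gripper_width": opening from 0.0 (shut) to 1.0 (fully open).
Only numpy, scipy, OpenCV 4.12 (cv2) and the standard library are available. Lean on these libraries where they do the work, as an engineer would, in place of code of your own. Each camera call takes 0.05 s, during which the arm holds its last target.

### The job

Set up the hob for warming milk: first slide the little steel pan along the glass, without lifting it, until it stands centred on the hob's cooking ring; then turn the power dial until the tip of its long pointer is in line with the preset marker. Do not shift the marker, keep the pan upright and where you centred it, and leave the other things where they are.

Things in the scene. Friction and masses are not known exactly. Their poses are not given: they have to be found in the camera images.
- pan: Open round steel milk pan, loose, 0.25 to 0.5 kg: outside diameter 100, height 60, wall 3, floor 4, flat base; two opposite wire ears reach 66 from its axis along its own +y and -y, 45 to 53 above the base. Origin: centre of its underside, z up. At first it stands on the hob's glass 20 to 70 off-centre, on the dial's side of the ring's centre, to the left or right.
- zone (a point): Centre of the cooking ring, a thin light circle of diameter 108 printed flush on the black glass top of the fixed hob, for the pan's origin to stand on. Hob: box 310 deep (x) by 240 wide (y), glass flat, 55 above the worktop, reaching 90 beyond this point. Axes of the hob: x from the dial's axis to this point, 150 apart, away from the robot; y left; turned up to 0.15 rad.
- dial_axis (a point): The dial's axis at the glass, in the hob's front half; axes as the ring's. Grey dial: disc of diameter 68, top 10 above the glass, with an upright grip blade 10 to 30 above the glass, 13 thick, from 22 behind the axis (stub tail) to 50 ahead, then a nose 9 thick to 60 (the pointer); boss of diameter 33 in the middle; dark line along the pointer's top.
- pointer_tip (a point): Tip of the dial's long pointer, at 60 from the dial's axis, 20 above the glass; it turns with the dial.
- mark (a point): Where the pointer's tip must be: 60 from the dial's axis in the marker's direction, 20 above the glass. The preset marker is a flat grey arrowhead pointing inwards, 62 to 76 from the axis, 5.5 high above the glass, on a thin flat ring round the dial; a push of about 7 N shifts it, so stay 7 or more above the glass there.
- dial (a joint): Dial angle in rad, 0 (off) to 4.19. At 0 the pointer lies 2.094 rad counter-clockwise from the hob's x seen from above (front left); the value grows clockwise: over left, far side, right, to front right. Stiff by friction (0.08 N m, about 2 N at the nose), no spring or clicks: it stays where left. Starts at 0 to 1.0.
- marker (a joint): Angle of the preset marker in rad, counted as the dial's; the dial is right when both are equal. It lies 1.6 to 3.7, always clockwise of the pointer at the start.
- candle: Bystander: tea light, diameter 39, 16 high, loose on the front left corner of the hob's glass. Origin: centre of its underside.
- spoon: Bystander: teaspoon, 137 long, 28 wide, 13 high, loose on the worktop just behind the hob. Origin: centre of its underside.
- mug: Bystander: white mug with handle, 88 x 116 x 96 high, loose on the worktop's front strip to the right of the hob. Origin: centre of its underside.
- tin: Bystander: flat tin, diameter 86, 40 high, loose on the front strip farther right. Origin: centre of its underside.

How it is judged (in metres and radians):
On the way, in this order (a step that is already met when the one before it is completed fails the run):
1. the pan stands centred on the cooking ring (horizontal distance between pan and zone below 0.009 m and linear speed of pan below 0.02 m/s), for 0.2 s.
2. the pointer's tip is in line with the marker (horizontal distance between pointer_tip and mark below 0.005 m), for 0.2 s.
At the end, for the whole second after the job is handed in: The pan stands upright, at rest, flat on the glass with its centre within 9 mm of the ring's centre; the dial is at rest with its pointer's tip within 5 mm (about 5 degrees) of in line with the marker; the marker has not been shifted by 5 mm (horizontal distance between pan and zone below 0.009 m and z of pan in the frame of zone between -0.003 and 0.003 m and angle between pan's own z axis and vertical below 0.05 rad and linear speed of pan below 0.01 m/s and horizontal distance between pointer_tip and mark below 0.005 m and velocity of joint dial between -0.05 and 0.05 rad/s and distance of mark from where it was at the start of the episode below 0.005 m); the robot touches nothing.
It fails at once if the pan was lifted off the glass (z of pan in the frame of zone above 0.012 m).
It fails at once if the pan was tipped (angle between pan's own z axis and vertical above 0.25 rad).
It fails at once if the marker was shifted (distance of mark from where it was at the start of the episode above 0.005 m).
It fails at once if a bystander was disturbed (distance of any of candle, spoon, mug, tin from where it was at the start of the episode above 0.02 m).
It also fails if it takes over 64 s, if anything falls off the work surface, if the arm or the gripper's body presses on something with over 40 N, if the wrist force passes 120 N, or if a joint passes its speed limit or range.

## Working session

There is one attempt and no reset: what is moved stays moved. The work goes in short steps, Python scripts to look and compute and a tool call to move; the robot and the scene stay as the last step left them, time stands still between calls to the robot, and variables do not carry over. Pictures are saved under pics/ and viewed, and the job is handed in when it is done.

Besides the shell and the picture viewer there is one more tool, called after "Emit:" as name(argument=value, ...) on one line, values as JSON. step_arm: Moves the arm, as the interface text tells. Its arguments: {"type":"object","properties":{"targets":{"type":"array"},"grip_force":{"type":"number"}},"required":["targets"]}

```bash
mkdir -p pics
python3 - <<'E'
from plant import env, cams
import cv2, numpy as np
print(env.read_state(), env.tip_reach)
for n in ("top","side"):
    c=cams.read_camera(n)
    cv2.imwrite(f"pics/{n}0.png",c["img"][:,:,::-1])
    print(n,c["intrinsics"],c["R"],c["t"], -c["R"].T@c["t"])
E
```

```text
{'time_s': 0.0, 'joint_pos': array([-69.88336657,  34.38571139,  -0.14517646,  91.68287504,
         0.10414852,  54.02487801,  -4.57197789]), 'qd': array([-0.03966268,  0.01590546, -0.033972  , -0.00601091,  0.0356129 ,
       -0.04564249,  0.0430874 ]), 'effort': array([ 2.06559889e-03, -7.76455593e+01,  1.56550717e+00, -2.58004189e+01,
        1.22923404e-02,  8.88316281e-03,  1.21945573e-05]), 'position': array([0.30061308, 0.65923103, 0.25238991]), 'orientation': array([-1.79907136e+02,  9.62768885e-03,  1.55492520e+02]), 'wrist_force': array([0.01878963, 0.07458996, 0.25912816]), 'wrist_torque': array([-0.03700232,  0.01748355, -0.00247433]), 'gripper_width': 0.9998887127425075} 0.022
top [[512.35826594   0.         314.5821734 ]
 [  0.         512.35826594 236.62642715]
 [  0.           0.           1.        ]] [[-2.57020206e-02 -9.99669482e-01 -5.77487013e-04]
 [-9.96987998e-01  2.56753543e-02 -7.31826990e-02]
 [ 7.31733380e-02 -1.30519562e-03 -9.97318384e-01]] [-0.07773396  0.61972514  1.36177165] [ 0.51621523 -0.09184255  1.40342817]
side [[534.83138223   0.         324.60747282]
 [  0.         534.83138223 242.64855724]
 [  0.           0.           1.        ]] [[-0.99978534 -0.01665945  0.01231777]
 [-0.01979628  0.59269408 -0.80518434]
 [ 0.00611326 -0.80525535 -0.59289665]] [0.61398025 0.12519297 1.1007766 ] [0.60959748 0.82243369 0.74588732]
```

View pics/top0.png

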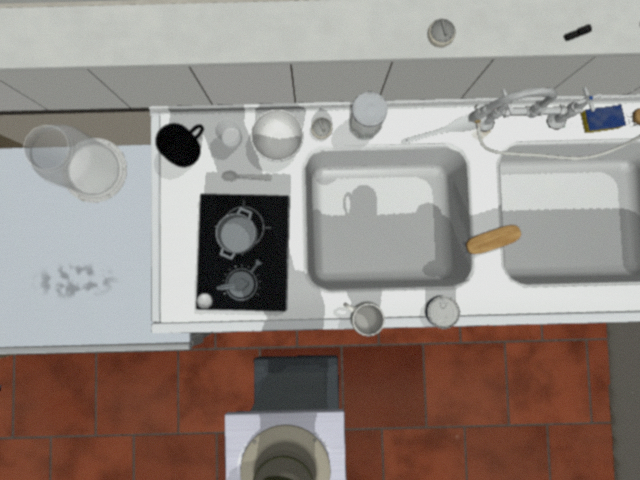

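View pics/side0.png

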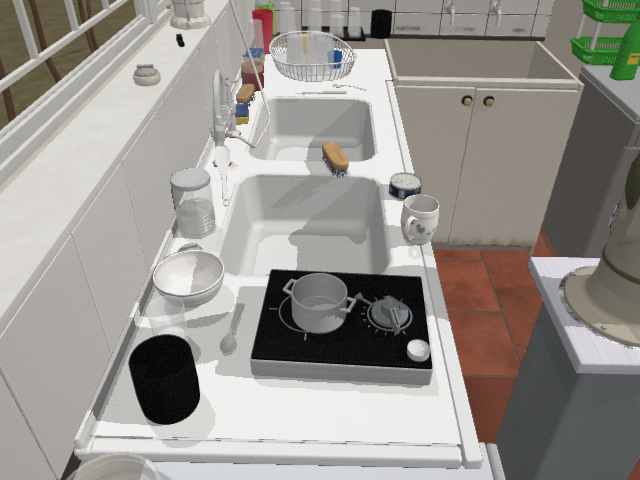

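Run:
```python
import cv2
a=cv2.imread("pics/top0.png")[165:320,185:305]
cv2.imwrite("pics/topz.png",cv2.resize(a,None,fx=3.8,fy=3.8,interpolation=cv2.INTER_CUBIC)); 
b=cv2.imread("pics/side0.png")[260:390,245:445]
cv2.imwrite("pics/sidez.png",cv2.resize(b,None,fx=4,fy=4,interpolation=cv2.INTER_CUBIC))
```

```text
(no output)
```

View pics/topz.png

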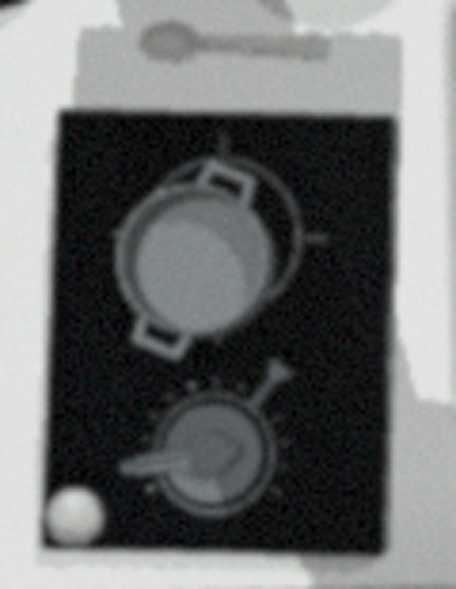

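View pics/sidez.png

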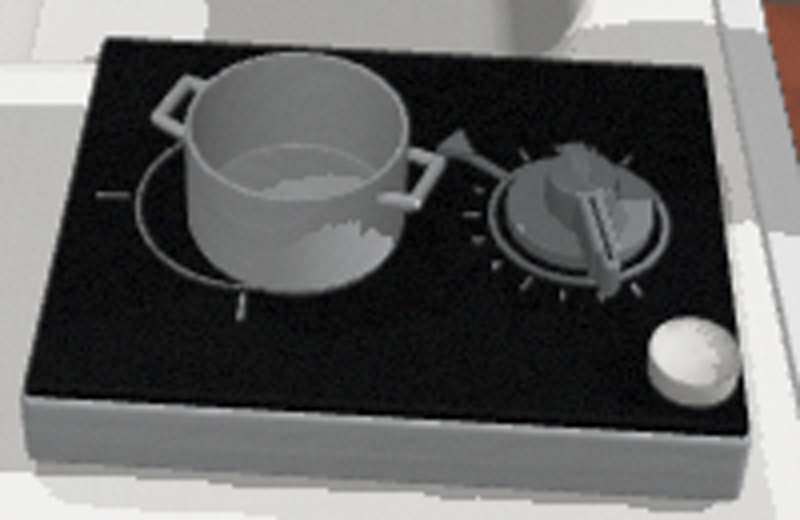

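```bash
cat > h.py <<'E'
import numpy as np, cv2, json
from scipy.optimize import least_squares
def cal():
    d=json.load(open("cal.json")); return {k:{q:np.array(v) for q,v in c.items()} for k,c in d.items()}
def proj(c,X):
    p=(np.atleast_2d(X)@c["R"].T+c["t"])@c["intrinsics"].T
    return p[:,:2]/p[:,2:]
def ray(c,uv,z):
    d=c["R"].T@np.linalg.inv(c["intrinsics"])@np.array([*uv,1.]); o=-c["R"].T@c["t"]
    return o+d*(z-o[2])/d[2]
TZ=(185,165,3.8); SZ=(245,260,4.)
def un(z,p): return np.array([(p[0]+.5)/z[2]-.5+z[0],(p[1]+.5)/z[2]-.5+z[1]])
def zo(z,p): return np.array([(p[0]-z[0]+.5)*z[2]-.5,(p[1]-z[1]+.5)*z[2]-.5])
E
python3 - <<'E'
from plant import env,cams
import json
d={}
for n in("top","side"):
    c=cams.read_camera(n); d[n]={k:c[k].tolist() for k in("intrinsics","R","t")}
json.dump(d,open("cal.json","w"))
from h import *
C=cal()
def hob(p):
    x,y,a=p; c,s=np.cos(a),np.sin(a)
    return lambda u,v,z: np.array([x+c*u-s*v,y+s*u+c*v,z+.055])
cor=[(.09,.12),(.09,-.12),(-.22,-.12),(-.22,.12)]
top=[(62,110),(397,117),(384,551),(44,546)]
side=[(26,394),(106,40),(703,68),(747,436)]
side=[side[0],side[1],side[2],side[3]]
for use in("t","s","ts"):
    def f(p):
        T=hob(p); r=[]
        for k,(u,v) in enumerate(cor):
            if 't' in use: r+=list(proj(C["top"],T(u,v,0))[0]-un(TZ,top[k]))
            if 's' in use: r+=list(proj(C["side"],T(u,v,0))[0]-un(SZ,side[k]))
        return r
    s=least_squares(f,[.65,.05,0]); print(use,s.x,np.round(s.fun,1))
E
```

```text
t [ 0.64643388  0.09272959 -0.04814716] [-1.2 -1.7  1.  -1.5  1.3  1.9 -1.1  1.2]
s [ 0.64376209  0.09992577 -0.04697546] [-2.7 -0.1 -1.8 -1.4  1.7 -0.8  2.7  0.1]
ts [ 0.64457829  0.096546   -0.04739138] [-2.7 -0.9 -2.9 -1.6 -0.5 -0.8 -2.  -2.5 -0.1  2.6  1.1 -1.8 -2.5  1.9
  1.9 -1.4]
```

```bash
cat >> h.py <<'E'
def hob(p):
    x,y,a=p[:3]; c,s=np.cos(a),np.sin(a)
    def T(u,v,z=0):
        u,v=np.broadcast_arrays(np.asarray(u,float),v); 
        return np.stack([x+c*u-s*v,y+s*u+c*v,0*u+z+.055],-1)
    return T
def draw(img,z,c,X,col,closed=True):
    q=np.array([zo(z,p) for p in proj(c,X)])
    cv2.polylines(img,[np.round(q*8).astype(int)],closed,col,1,cv2.LINE_AA,3)
E
python3 - <<'E'
from h import *
C=cal()
cor=[(1,1),(1,-1),(-1,-1),(-1,1)]
top=[(62,110),(397,117),(384,551),(44,546)]
side=[(26,394),(106,40),(703,68),(747,436)]
S={}
for use in("t","s","ts"):
    def f(p):
        T=hob(p); r=[]
        for k,(u,v) in enumerate(cor):
            u=-.065+u*(.155-p[3]); v*=.12-p[3]
            if 't' in use: r+=list(proj(C["top"],T(u,v))[0]-un(TZ,top[k]))
            if 's' in use: r+=list(proj(C["side"],T(u,v))[0]-un(SZ,side[k]))
        return r
    s=least_squares(f,[.65,.05,0,0]); print(use,s.x,np.round(s.fun,1)); S[use]=s.x
a=np.linspace(0,2*np.pi,60,endpoint=False)
for n,z,u in(("top",TZ,"t"),("side",SZ,"s")):
    im=cv2.imread(f"pics/{n}z.png")
    for k,col in((u,(0,255,0)),("ts",(0,0,255))):
        T=hob(S[k])
        draw(im,z,C[n],T(.054*np.cos(a),.054*np.sin(a)),col)
        draw(im,z,C[n],T(-.15+.034*np.cos(a),.034*np.sin(a),.01),col)
    cv2.imwrite(f"pics/{n}z1.png",im)
E
```

```text
t [ 0.64629116  0.09272899 -0.04819422  0.00356765] [ 0.1 -0.3 -0.4 -0.2 -0.   0.6  0.3 -0.1]
s [ 0.64376151  0.10207426 -0.04690237  0.00350397] [-0.4 -0.5 -0.4  0.4  0.2  0.9  0.6 -0.6]
ts [ 0.64452617  0.09750308 -0.04736525  0.00296786] [-1.9  0.2 -0.9 -2.4 -2.   0.3 -0.8 -1.2 -1.5  1.5 -0.2 -0.7 -1.6  0.9
  0.  -2.5]
```

View pics/topz1.png

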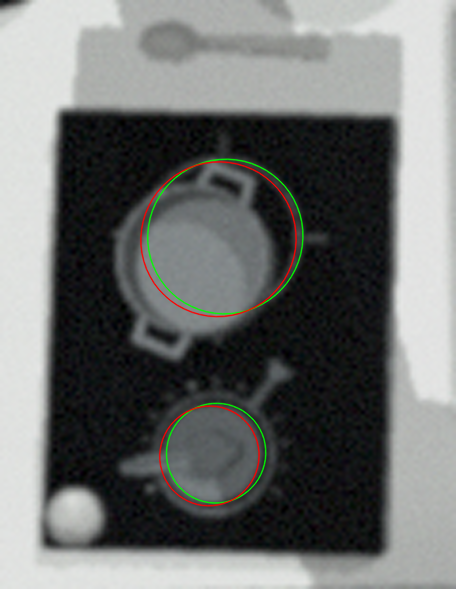

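View pics/sidez1.png

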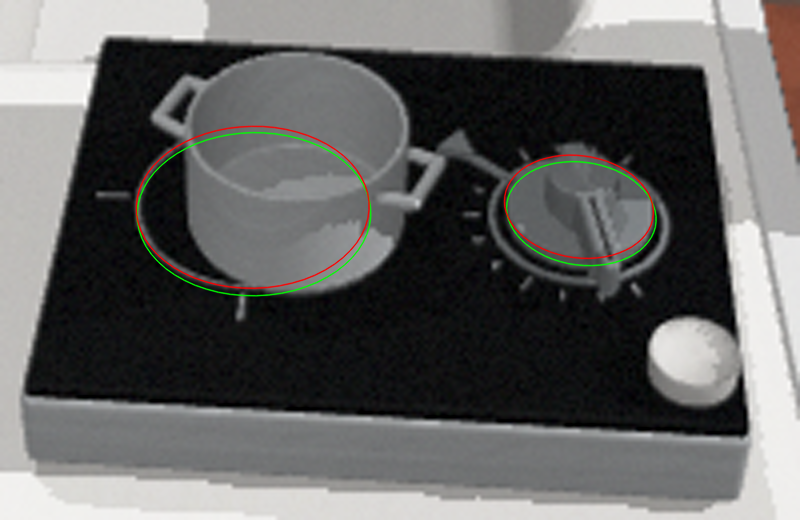

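Run:
```python
from plant import cams
import cv2,numpy as np
for n,(x0,y0,x1,y1) in(("top",(205,190,280,250)),("side",(255,262,430,345))):
    ims=[cams.read_camera(n)["img"].astype(float) for _ in range(4)]
    im=np.mean(ims,0); np.save(f"{n}avg.npy",im)
    a=np.clip(im[y0:y1,x0:x1,::-1]*1.8,0,255).astype(np.uint8)
    f=800/(x1-x0)
    cv2.imwrite(f"pics/{n}e.png",cv2.resize(a,(800,int((y1-y0)*f)),interpolation=cv2.INTER_CUBIC))
```

```text
(no output)
```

View pics/tope.png

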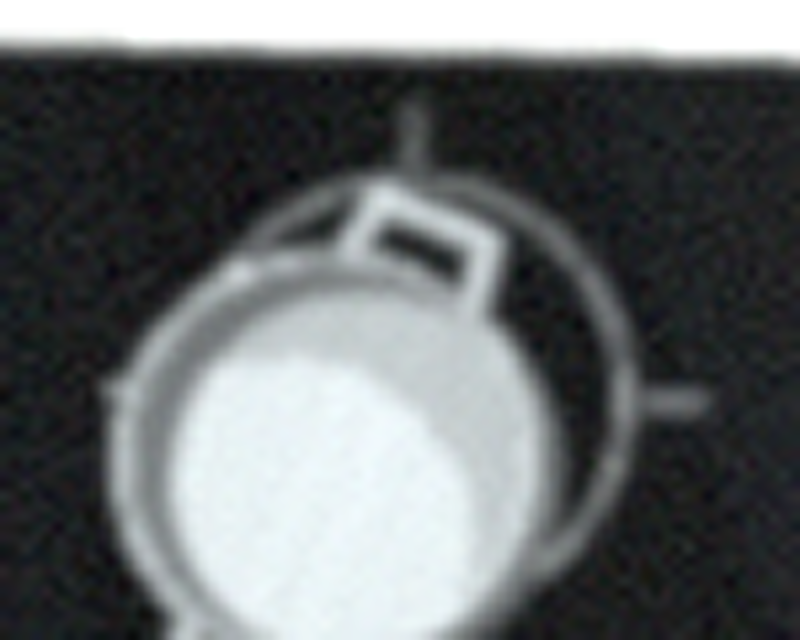

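View pics/sidee.png

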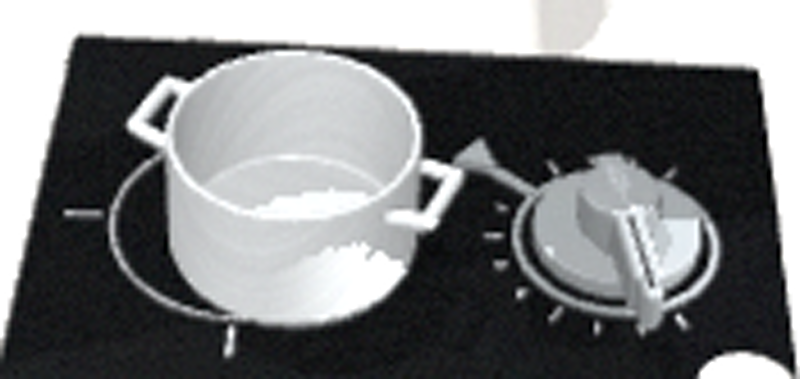

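Run:
```python
from h import *
C=cal()
zt=(205,190,800/75); zs=(255,262,800/175)
tr=[(260,235),(330,187),(440,180),(510,200),(560,240),(605,310),(628,390),(618,450),(590,510),(545,563)]
sr=[(165,155),(130,180),(111,220),(118,255),(145,285),(180,308),(225,322)]
for n,z,pts in(("top",zt,tr),("side",zs,sr)):
    P=np.array([ray(C[n],un(z,p),.055)[:2] for p in pts])
    for r in(None,.054):
        if r: s=least_squares(lambda q:np.hypot(*(P-q[:2]).T)-r,[.64,.1])
        else: s=least_squares(lambda q:np.hypot(*(P-q[:2]).T)-q[2],[.64,.1,.05])
        print(n,s.x.round(4),(s.fun*1e3).round(1))
for p in((415,100),(415,165),(640,401),(710,401),(110,390)): print("t",ray(C["top"],un(zt,p),.055).round(4))
for p in((65,213),(102,213),(231,328),(231,355)): print("s",ray(C["side"],un(zs,p),.055).round(4))
```

```text
top [0.6467 0.0961 0.0545] [-0.5  0.8 -0.3  0.4 -0.3 -0.8  0.8  0.1 -0.3  0. ]
top [0.6471 0.0956] [ 0.   1.1 -0.2  0.3 -0.4 -0.9  0.8  0.3  0.   0.5]
side [0.6421 0.0972 0.0551] [-0.8  0.6  0.9  0.2 -1.3 -0.5  0.9]
side [0.6434 0.0976] [-0.3  0.7  0.7 -0.1 -1.5 -0.3  1.5]
t [0.7203 0.0925 0.055 ]
t [0.704  0.0927 0.055 ]
t [0.6437 0.0379 0.055 ]
t [0.6432 0.0206 0.055 ]
t [0.6498 0.1692 0.055 ]
s [0.7172 0.0937 0.055 ]
s [0.7022 0.0932 0.055 ]
s [0.6467 0.156  0.055 ]
s [0.646  0.1701 0.055 ]
```

Run:
```python
import numpy as np,cv2
for n,(x0,y0,x1,y1) in(("top",(205,205,275,257)),("top",(195,250,270,306)),("side",(345,285,445,345))):
    a=np.clip(np.load(f"{n}avg.npy")[y0:y1,x0:x1,::-1]*1.4,0,255).astype(np.uint8)
    f=800/(x1-x0)
    cv2.imwrite(f"pics/{n}_{y0}.png",cv2.resize(a,(800,int((y1-y0)*f)),interpolation=cv2.INTER_CUBIC))
```

```text
(no output)
```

View pics/top_205.png

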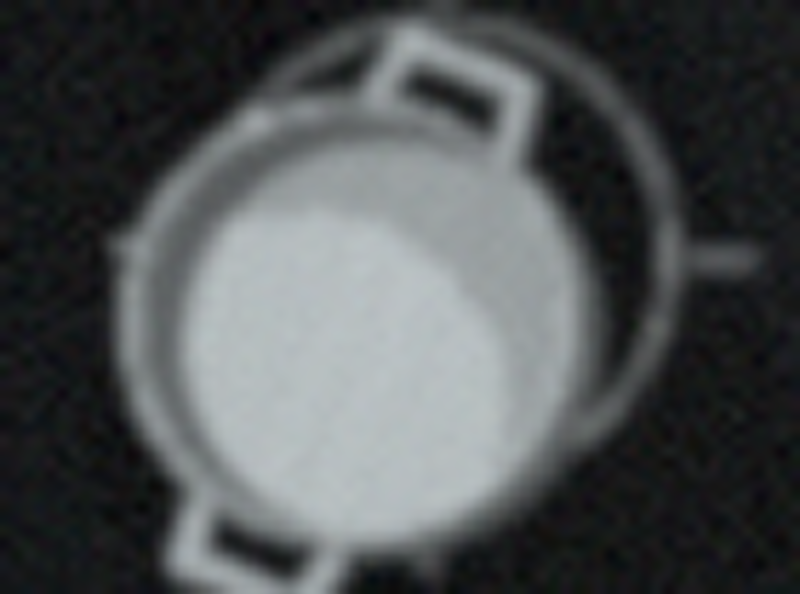

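View pics/top_250.png

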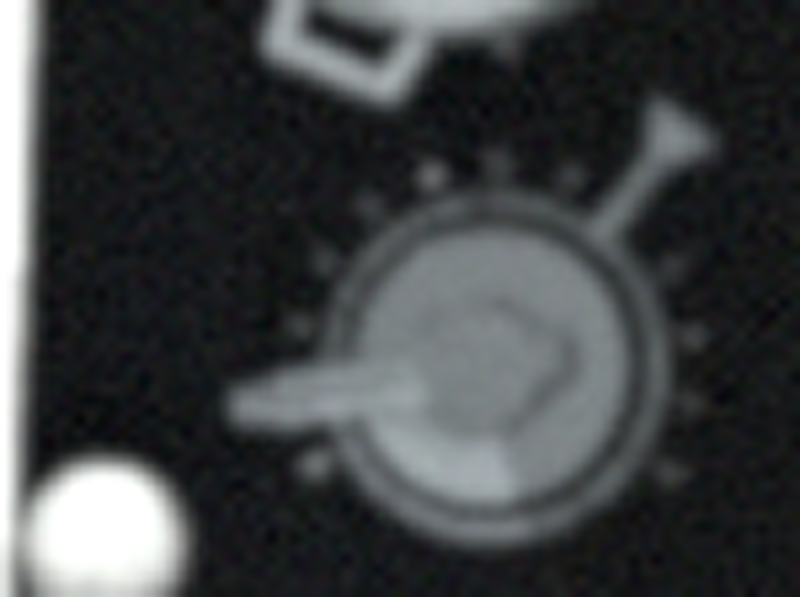

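View pics/side_285.png

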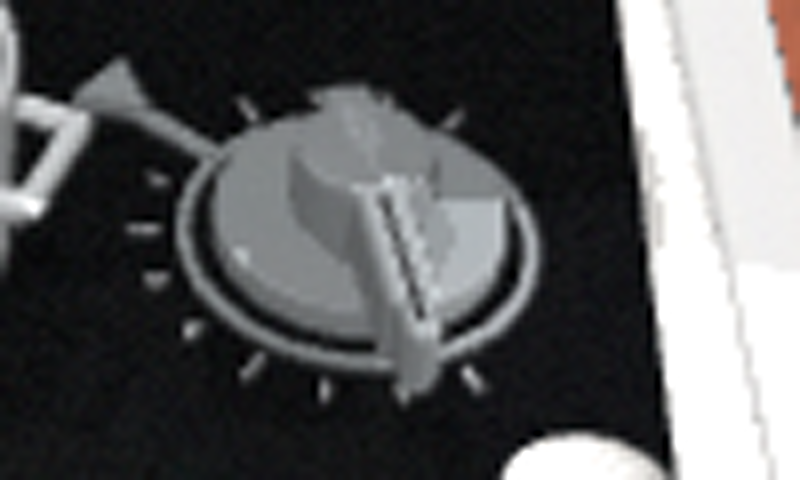

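Run:
```python
from h import *
C=cal()
za=(205,205,800/70); zb=(195,250,800/75); zs=(345,285,8.); ze=(255,262,800/175)
def P(n,z,pts,h): return np.array([ray(C[n],un(z,p),h)[:2] for p in pts])
def circ(Q,r=None):
    s=least_squares(lambda q:np.hypot(*(Q-q[:2]).T)-(r or q[2]),[.6,.1]+([] if r else [.05])); return s.x.round(4),(s.fun*1e3).round(1)
rim=[(118,300),(175,460),(160,210),(215,145),(290,105),(350,92),(590,300),(380,540),(470,520),(540,450)]
print("pan top",circ(P("top",za,rim,.115)),circ(P("top",za,rim,.115),.05))
print("pan side rim",circ(P("side",ze,[(166,137),(300,50),(421,135),(200,80),(390,80)],.115),.05))
print("pan side base",circ(P("side",ze,[(175,270),(200,298),(250,320),(300,325),(350,317),(400,288)],.055),.05))
ears=P("top",za,[(465,60)],.104),P("top",zb,[(335,75)],.104)
print("ears",ears)
d=P("top",zb,[(325,369),(672,369),(498,190),(498,548)],.057);print("dial ring top",d.mean(0))
d=P("top",zb,[(355,365),(632,365),(493,225),(493,505)],.065);print("dial disc top",d.mean(0))
d=P("side",zs,[(180,235),(540,250),(300,358),(230,325),(440,350),(490,320)],.056);print("dial ring side",circ(d))
print("mk top",P("top",zb,[(687,118),(610,230)],.0605)); print("mk side",P("side",zs,[(98,80),(190,140)],.0605))
print("pt top",P("top",zb,[(228,405),(400,380)],.085)); print("pt side",P("side",zs,[(420,345),(385,190),(425,320)],.085))
print("candle",P("top",zb,[(108,535)],.07))
```

```text
pan top (array([0.6264, 0.1051, 0.0506]), array([ 2.3, -0.2, -0.7, -0.6, -0.7, -0.1,  1.2, -1.4,  0.7, -0.5])) (array([0.6264, 0.1053]), array([ 2.7,  0.3, -0.2, -0.1, -0.1,  0.5,  1.9, -0.8,  1.3,  0.2]))
pan side rim (array([0.6236, 0.1097]), array([-0.3,  0.7, -0.9, -0.9, -0.2]))
pan side base (array([0.6239, 0.1045]), array([ 0.8,  0.5, -0.5, -0.8, -0. ,  1.1]))
ears (array([[0.68477787, 0.08168581]]), array([[0.56662404, 0.13244945]]))
dial ring top [0.49534013 0.10145373]
dial disc top [0.49644704 0.10150997]
dial ring side (array([0.4949, 0.1032, 0.0413]), array([-1.4,  1.7,  1.4,  1.2, -1.1, -1.8]))
mk top [[0.55553083 0.05367908]
 [0.52857869 0.07304117]]
mk side [[0.55232706 0.05686554]
 [0.53134936 0.07725549]]
pt top [[0.48878057 0.16245477]
 [0.49369785 0.12107254]]
pt side [[0.48786986 0.16704139]
 [0.49126106 0.11900938]
 [0.48609229 0.15949185]]
candle [[0.45783614 0.19480393]]
```

Emit:
step_arm(targets=[[[-2.9, -2.05, 0], [0, 0, 0], 255], [[-2.9, -2.05, 0], [0, 0, 0], 255], [[-2.9, -2.05, 0], [0, 0, 0], 255], [[-2.9, -2.05, 0], [0, 0, 0], 255], [[-2.9, -2.05, 0], [0, 0, 0], 255], [[-2.9, -2.05, 0], [0, 0, 0], 255], [[-2.9, -2.05, 0], [0, 0, 0], 255], [[-2.9, -2.05, 0], [0, 0, 0], 255], [[-2.9, -2.05, 0], [0, 0, 0], 255], [[-2.9, -2.05, 0], [0, 0, 0], 255], [[-2.9, -2.05, 0], [0, 0, 0], 255], [[-2.9, -2.05, 0], [0, 0, 0], 255]])

```text
time_s: 1.6
position: [0.5186, 0.2871, 0.2515]
orientation: [179.6, -0.2, 156.5]
wrist_force: [-0.2, -0.1, 0.9]
gripper_width: -0.005
```

```bash
cat > go.py <<'E'
import sys
from plant import env
import numpy as np
from scipy.spatial.transform import Rotation as Ro
def rep(goal,yaw=None):
    s=env.read_state(); R=Ro.from_euler('xyz',s['orientation'],degrees=True)
    d=R.inv().apply(np.array(goal)-s['position'])*100
    print('t',s['time_s'],'pos',s['position'].round(4),'rpy',s['orientation'].round(2),'F',s['wrist_force'].round(1),'w',round(s['gripper_width'],3),'j7',s['joint_pos'][6].round(1))
    print('tool shift cm',d.round(2))
    if yaw is not None: print('turn',(R.inv()*Ro.from_euler('xyz',[180,0,yaw],degrees=True)).as_rotvec().round(4))
if __name__=="__main__":
    a=[float(x) for x in sys.argv[1:]]; rep(a[:3],a[3] if len(a)>3 else None)
E
python3 go.py 0.625 0.1055 0.25 155.5
```

```text
t 1.6 pos [0.5186 0.2871 0.2515] rpy [179.62  -0.22 156.48] F [-0.2 -0.1  0.9] w -0.005 j7 32.3
tool shift cm [-17.   -12.41   0.  ]
turn [ 0.0066 -0.0039  0.017 ]
```

Emit:
step_arm(targets=[[[-2.8, -2.05, 0], [0.002, -0.001, -0.003], 255], [[-2.8, -2.05, 0], [0.002, -0.001, -0.003], 255], [[-2.8, -2.05, 0], [0.002, -0.001, -0.003], 255], [[-2.8, -2.05, 0], [0, 0, -0.003], 255], [[-2.8, -2.05, 0], [0, 0, -0.003], 255], [[-2.8, -2.05, 0], [0, 0, 0], 255], [[0, 0, 0], [0, 0, 0], 255]])

```text
time_s: 2.18
position: [0.6329, 0.0895, 0.2528]
orientation: [180.0, 0.3, 156.9]
wrist_force: [-0.1, -1.0, 0.1]
gripper_width: 0.002
```

```bash
python3 go.py 0.625 0.1055 0.15 155
```

```text
t 2.1833 pos [0.6329 0.0895 0.2528] rpy [180.     0.3  156.86] F [-0.1 -1.   0.1] w 0.002 j7 53.9
tool shift cm [ 1.4   1.16 10.27]
turn [0.0002 0.0052 0.0324]
```

Emit:
step_arm(targets=[[[1.4, 1.1, 2], [0, 0.005, 0.03], 255], [[0, 0, 3], [0, 0, 0], 255], [[0, 0, 3], [0, 0, 0], 255], [[0, 0, 1.5], [0, 0, 0], 255], [[0, 0, 0], [0, 0, 0], 255]])

```text
time_s: 2.6
position: [0.6283, 0.1009, 0.1572]
orientation: [179.8, 0.4, 154.5]
wrist_force: [-0.2, -0.2, -0.6]
gripper_width: -0.0
```

```bash
python3 go.py 0.625 0.1055 0.092 155
python3 - <<'E'
from plant import cams
import cv2,numpy as np
for n,(x0,y0,x1,y1) in(("top",(185,175,305,265)),("side",(245,220,445,360))):
    a=cams.read_camera(n)["img"][y0:y1,x0:x1,::-1]
    cv2.imwrite(f"pics/{n}_a1.png",cv2.resize(a,None,fx=4,fy=4,interpolation=cv2.INTER_CUBIC))
E
```

```text
t 2.6 pos [0.6283 0.1009 0.1572] rpy [179.76   0.41 154.5 ] F [-0.2 -0.2 -0.6] w -0.0 j7 50.8
tool shift cm [0.54 0.24 6.52]
turn [ 0.0042  0.0071 -0.0086]
```

View pics/side_a1.png

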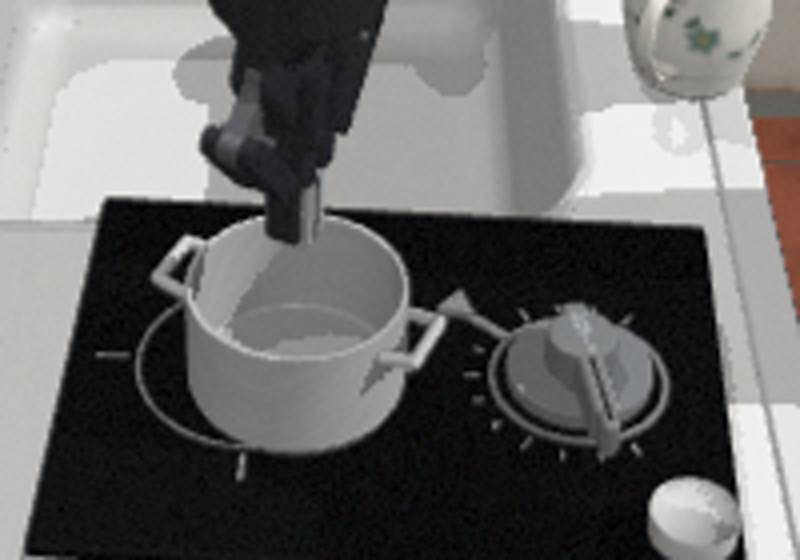

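View pics/top_a1.png

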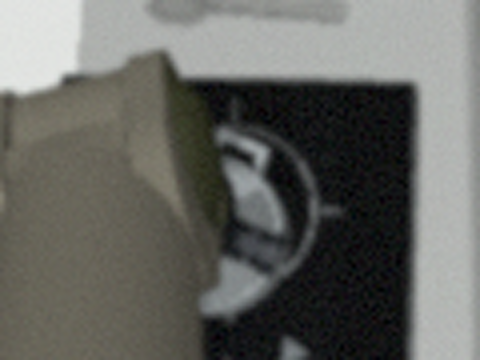

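Emit:
step_arm(targets=[[[0.4, 0.2, 1.5], [0.004, 0.007, 0], 255], [[0, 0, 1.5], [0, 0, 0], 255], [[0, 0, 1.5], [0, 0, 0], 255], [[0, 0, 0.7], [0, 0, 0], 255], [[0, 0, 0], [0, 0, 0], 255]])

```text
time_s: 3.12
position: [0.6305, 0.1073, 0.1115]
orientation: [179.5, 0.6, 154.5]
wrist_force: [0.4, -0.3, -0.1]
gripper_width: -0.001
```

```bash
python3 go.py 0.671 0.084 0.100 154.5
```

```text
t 3.1167 pos [0.6305 0.1073 0.1115] rpy [179.49   0.55 154.54] F [ 0.4 -0.3 -0.1] w -0.001 j7 50.4
tool shift cm [-4.64 -0.37  1.19]
turn [0.0089 0.0096 0.0007]
```

Emit:
step_arm(targets=[[[-0.6, -0.1, 0.5], [0.009, 0.009, 0], 255], [[-0.7, -0.1, 0.4], [0, 0, 0], 255], [[-0.7, -0.1, 0.1], [0, 0, 0], 255], [[-0.6, -0.1, 0], [0, 0, 0], 255], [[-0.5, 0, 0], [0, 0, 0], 255], [[-0.5, 0, 0], [0, 0, 0], 255], [[-0.4, 0, 0], [0, 0, 0], 255], [[-0.3, 0, 0], [0, 0, 0], 255], [[0, 0, 0], [0, 0, 0], 255]])

```text
time_s: 3.87
position: [0.6731, 0.0826, 0.1038]
orientation: [180.0, 0.1, 154.5]
wrist_force: [-0.0, -0.4, -0.8]
gripper_width: 0.001
```

```bash
python3 go.py 0.671 0.084 0.100 154.5
python3 - <<'E'
from plant import cams
import cv2,numpy as np
for n,(x0,y0,x1,y1) in(("side",(245,220,445,360)),):
    a=cams.read_camera(n)["img"][y0:y1,x0:x1,::-1]
    cv2.imwrite(f"pics/{n}_a2.png",cv2.resize(a,None,fx=4,fy=4,interpolation=cv2.INTER_CUBIC))
E
```

```text
t 3.8667 pos [0.6731 0.0826 0.1038] rpy [1.7996e+02 9.0000e-02 1.5448e+02] F [-0.  -0.4 -0.8] w 0.001 j7 53.0
tool shift cm [0.25 0.03 0.38]
turn [ 0.0008  0.0016 -0.0003]
```

View pics/side_a2.png

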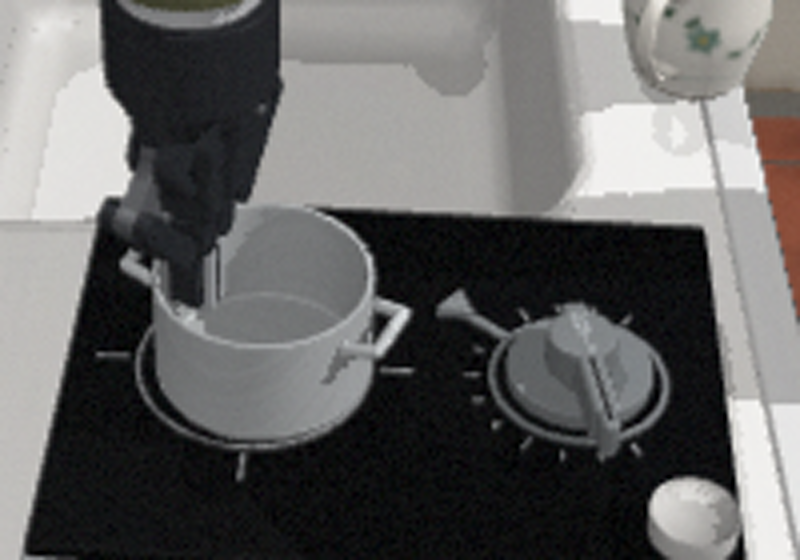

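Run:
```python
from h import *
C=cal(); z=(245,220,4.)
def P(n,z,pts,h): return np.array([ray(C[n],un(z,p),h)[:2] for p in pts])
def circ(Q,r=None):
    s=least_squares(lambda q:np.hypot(*(Q-q[:2]).T)-(r or q[2]),[.6,.1]+([] if r else [.05])); return s.x.round(4),(s.fun*1e3).round(1)
print(circ(P("side",z,[(190,418),(220,432),(262,438),(300,434),(340,418),(365,395)],.055),.05))
print(circ(P("side",z,[(270,207),(374,275),(357,308),(330,332),(260,347),(200,333),(170,310)],.115),.05))
print(circ(P("side",z,[(137,365),(150,402),(175,425),(205,440),(250,448),(300,441),(370,355)],.055),.054))
im=cv2.imread("pics/side_a2.png"); a=np.linspace(0,2*np.pi,60)
for (x,y,r,h,col) in((.6432,.0968,.054,0,(0,0,255)),(.6432,.0968,.05,.06,(0,255,0)),(.6432,.0968,.05,.0,(255,255,0))):
    draw(im,z,C["side"],np.stack([x+r*np.cos(a),y+r*np.sin(a),0*a+.055+h],-1),col)
cv2.imwrite("pics/side_a2o.png",im)
```

```text
(array([0.6381, 0.0957]), array([ 0.4,  0.2, -0.4, -0.4,  0. ,  0.5]))
(array([0.6393, 0.1012]), array([-4.9, -0.4, -2. , -0.6, -0.9, -1.6, -2.2]))
(array([0.6434, 0.0973]), array([ 0.6, -0.2, -0.5, -0.1,  0.4,  0.2, -0. ]))
```

View pics/side_a2o.png

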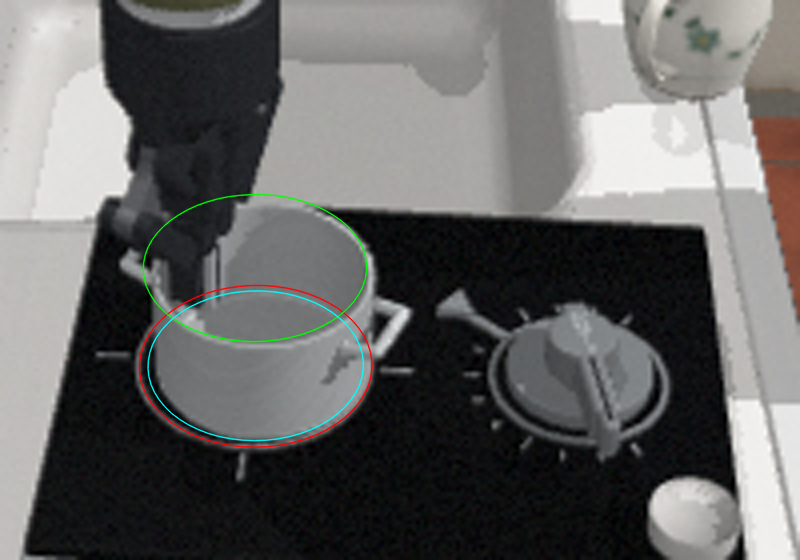

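```bash
python3 go.py 0.655 0.0975 0.1035 180
```

```text
t 3.9167 pos [0.673  0.0828 0.1039] rpy [1.7995e+02 1.0000e-01 1.5449e+02] F [-0.5  0.4 -0.3] w -0.004 j7 53.0
tool shift cm [2.26 0.56 0.03]
turn [ 0.0005  0.002  -0.4453]
```

Emit:
step_arm(targets=[[[1.2, 0.3, 0], [0, 0, 0], 255], [[1.0, 0.3, 0], [0, 0, -0.1], 255], [[0, 0, 0], [0, 0, -0.12], 255], [[0, 0, 0], [0, 0, -0.12], 255], [[0, 0, 0], [0, 0, -0.1], 255], [[0, 0, 0], [0, 0, 0], 255]])

```text
time_s: 4.42
position: [0.6514, 0.1029, 0.1048]
orientation: [179.9, 0.2, -179.1]
wrist_force: [-0.4, 0.8, 0.2]
gripper_width: -0.0
```

```bash
python3 go.py 0.678 0.0975 0.1035 180
```

```text
t 4.4167 pos [0.6514 0.1029 0.1048] rpy [ 179.94    0.2  -179.08] F [-0.4  0.8  0.2] w -0.0 j7 69.6
tool shift cm [-2.65 -0.58  0.14]
turn [0.001  0.0035 0.0161]
```

Emit:
step_arm(targets=[[[-0.5, -0.5, 0.1], [0, 0.003, 0.016], 255], [[-0.6, 0, 0], [0, 0, 0], 255], [[-0.5, 0, 0], [0, 0, 0], 255], [[-0.4, 0, 0], [0, 0, 0], 255], [[-0.3, 0, 0], [0, 0, 0], 255], [[0, 0, 0], [0, 0, 0], 255]])

```text
time_s: 4.92
position: [0.6763, 0.099, 0.1043]
orientation: [179.9, 0.1, 179.3]
wrist_force: [0.5, -0.6, 0.2]
gripper_width: 0.001
```

```bash
python3 go.py 0.678 0.0975 0.1035 180;  python3 - <<'E'
from plant import cams
import cv2,numpy as np
for n,(x0,y0,x1,y1) in(("side",(245,220,445,360)),):
    a=cams.read_camera(n)["img"][y0:y1,x0:x1,::-1]
    cv2.imwrite(f"pics/{n}_a3.png",cv2.resize(a,None,fx=4,fy=4,interpolation=cv2.INTER_CUBIC))
E
```

```text
t 4.9167 pos [0.6763 0.099  0.1043] rpy [1.7990e+02 7.0000e-02 1.7926e+02] F [ 0.5 -0.6  0.2] w 0.001 j7 69.5
tool shift cm [-0.17 -0.15  0.08]
turn [ 0.0017  0.0012 -0.0129]
```

View pics/side_a3.png

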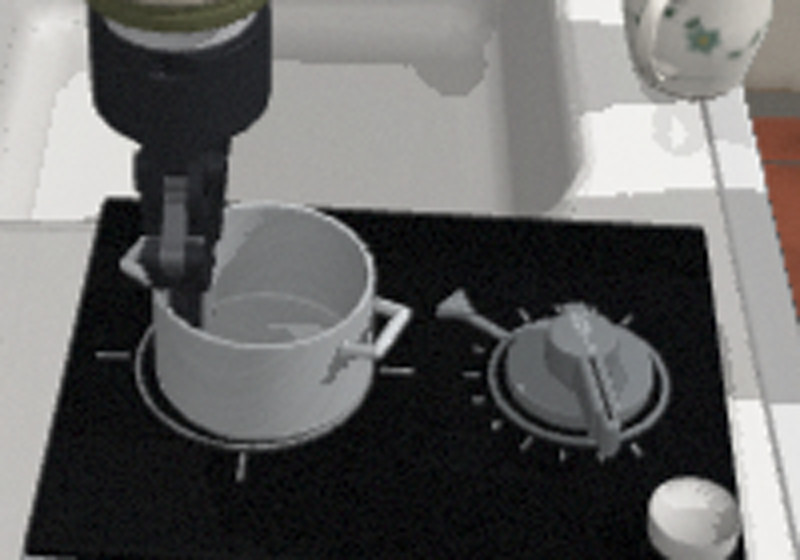

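Emit:
step_arm(targets=[[[-0.3, -0.1, 0], [0, 0, 0], 255], [[-0.3, 0, 0], [0, 0, 0], 255], [[0, 0, 0], [0, 0, 0], 255]])

```text
time_s: 5.22
position: [0.6808, 0.098, 0.1039]
orientation: [179.9, -0.1, 179.3]
wrist_force: [-0.7, 0.6, 1.0]
gripper_width: 0.003
```

```bash
python3 go.py 0.684 0.0975 0.1035 180;  python3 - <<'E'
from plant import cams
from h import *
C=cal(); z=(245,220,4.)
for n,(x0,y0,x1,y1) in(("side",(245,220,445,360)),):
    a=cams.read_camera(n)["img"][y0:y1,x0:x1,::-1]
    im=cv2.resize(a,None,fx=4,fy=4,interpolation=cv2.INTER_CUBIC)
    cv2.imwrite(f"pics/{n}_a4.png",im)
E
```

```text
t 5.2167 pos [0.6808 0.098  0.1039] rpy [ 1.7993e+02 -1.3000e-01  1.7926e+02] F [-0.7  0.6  1. ] w 0.003 j7 69.8
tool shift cm [-0.32 -0.05  0.04]
turn [ 0.0012 -0.0023 -0.0128]
```

View pics/side_a4.png

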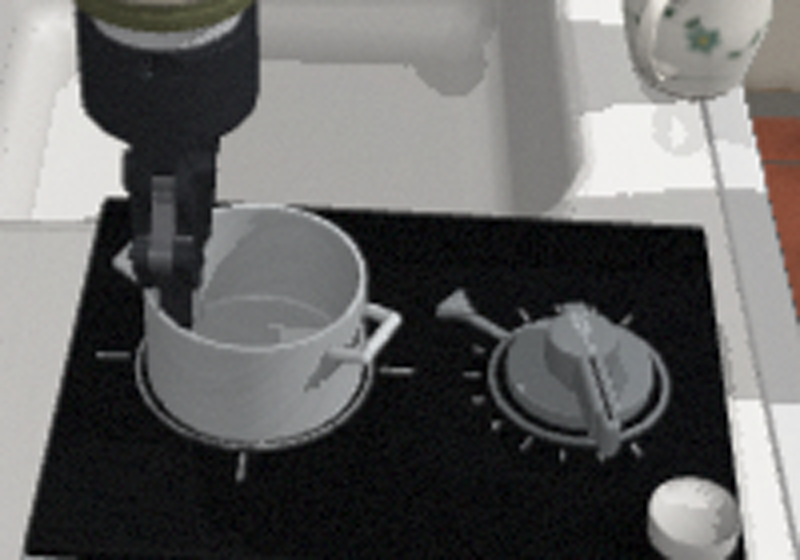

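Emit:
step_arm(targets=[[[0.8, 0, 0], [0, 0, 0], 255], [[0.2, 0, -1.5], [0, 0, 0], 255], [[0, 0, -3], [0, 0, 0], 255], [[0, 0, -4], [0, 0, 0], 255], [[-1, 3, -3], [0, 0, 0], 255], [[-1, 4, -2], [0, 0, 0], 200], [[0, 4, 0], [0, 0, 0], 200], [[0, 4, 0], [0, 0, 0], 200], [[0, 4, 0], [0, 0, 0], 200], [[0, 0, 0], [0, 0, 0], 200]])

```text
time_s: 6.1
position: [0.692, 0.2893, 0.2553]
orientation: [179.7, 0.2, 178.7]
wrist_force: [-1.4, 2.0, -0.4]
gripper_width: 0.214
```

```bash
python3 go.py 0.490 0.144 0.2 96.3;  python3 - <<'E'
from plant import cams
from h import *
for n,(x0,y0,x1,y1),f in(("side",(245,250,445,360),4.),("top",(185,175,305,320),4)):
    a=cams.read_camera(n)["img"][y0:y1,x0:x1,::-1]
    a=np.clip(a*1.4,0,255).astype(np.uint8)
    cv2.imwrite(f"pics/{n}_a5.png",cv2.resize(a,None,fx=f,fy=f,interpolation=cv2.INTER_CUBIC))
E
```

```text
t 6.1 pos [0.692  0.2893 0.2553] rpy [1.7975e+02 1.7000e-01 1.7868e+02] F [-1.4  2.  -0.4] w 0.214 j7 57.5
tool shift cm [ 19.87 -15.02   5.41]
turn [ 5.7000e-03 -8.0000e-04  1.4378e+00]
```

View pics/side_a5.png

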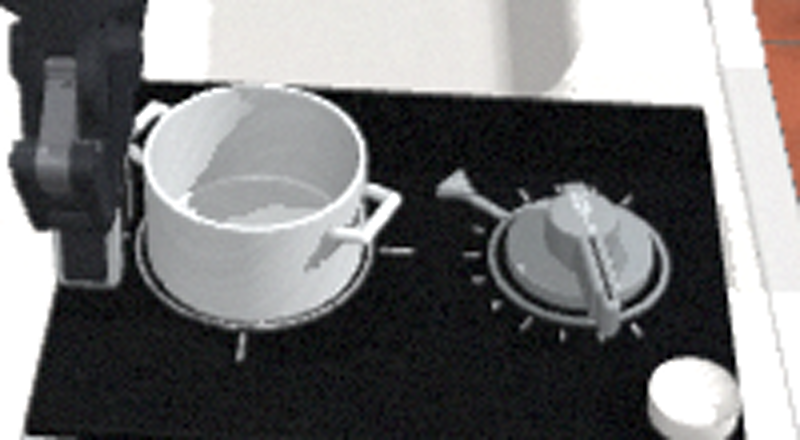

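View pics/top_a5.png

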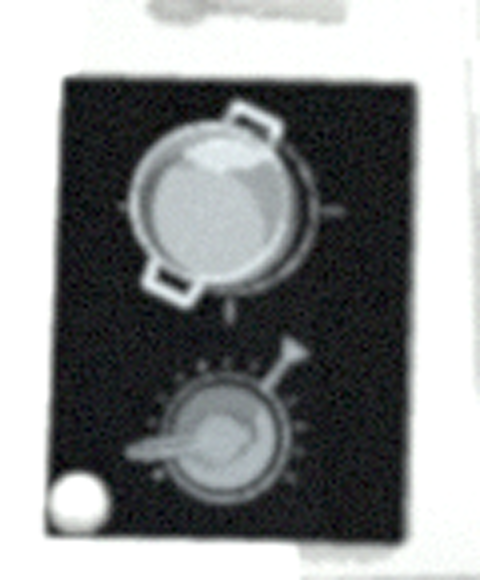

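Run:
```python
from h import *
C=cal(); z=(185,175,4.); zs=(245,250,4.)
def P(n,z,pts,h): return np.array([ray(C[n],un(z,p),h)[:2] for p in pts])
print(P("top",z,[(213,204)],.115))
im=cv2.imread("pics/top_a5.png"); a=np.linspace(0,2*np.pi,60)
for h,r,col in((0,.054,(0,0,255)),(.06,.05,(0,255,0))):
    draw(im,z,C["top"],np.stack([.6467+r*np.cos(a),.0960+r*np.sin(a),0*a+.055+h],-1),col)
i2=cv2.imread("pics/side_a5.png")
for h,r,col in((0,.054,(0,0,255)),(0,.05,(0,255,0)),(.06,.05,(255,0,0))):
    draw(i2,zs,C["side"],np.stack([.6430+r*np.cos(a),.0973+r*np.sin(a),0*a+.055+h],-1),col)
cv2.imwrite("pics/o5.png",np.hstack([im[60:340],cv2.resize(i2[60:],None,fx=.7,fy=.7)[:280]])[:,:800]) if 0 else cv2.imwrite("pics/o5.png",im); cv2.imwrite("pics/o5s.png",i2)
```

```text
[[0.64358633 0.09942739]]
```

View pics/o5.png

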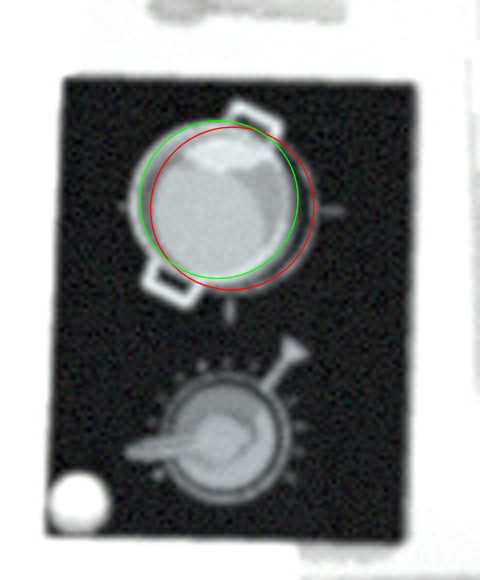

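View pics/o5s.png

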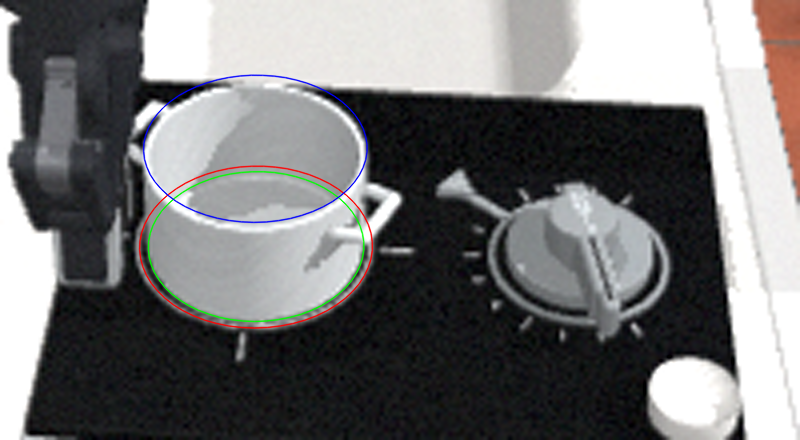

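Run:
```python
from plant import cams
from h import *
C=cal(); x0,y0,x1,y1=210,192,274,260
im=np.mean([cams.read_camera("top")["img"].astype(float) for _ in range(6)],0)
np.save("top5.npy",im)
a=np.clip(im[y0:y1,x0:x1,::-1]*1.5,0,255).astype(np.uint8); z=(x0,y0,8.5)
o=cv2.resize(a,None,fx=8.5,fy=8.5,interpolation=cv2.INTER_CUBIC); cv2.imwrite("pics/t6.png",o)
t=np.linspace(0,2*np.pi,90)
for h,r,col in((0,.054,(0,0,255)),(.06,.05,(0,255,0)),(0.06,.047,(255,255,0))):
    draw(o,z,C["top"],np.stack([.6455+r*np.cos(t),.0955+r*np.sin(t),0*t+.055+h],-1),col)
cv2.imwrite("pics/t6o.png",o)
```

```text
(no output)
```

View pics/t6.png

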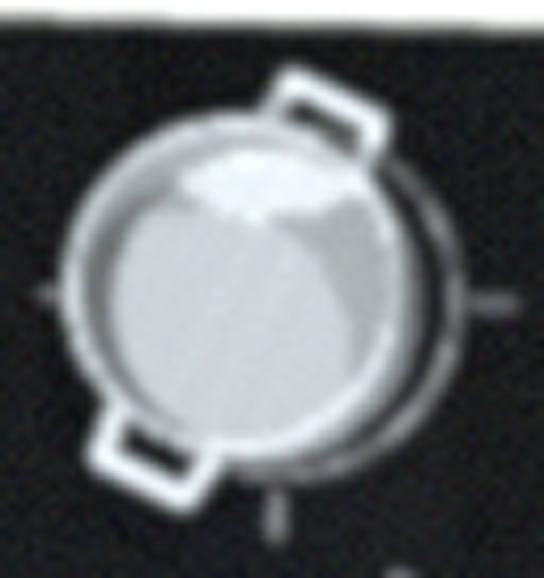

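View pics/t6o.png

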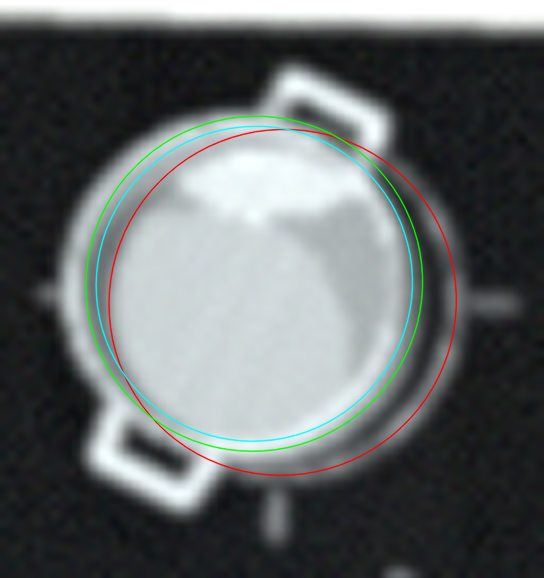

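Run:
```python
from plant import cams
from h import *
C=cal(); x0,y0,x1,y1=270,265,350,335
im=np.mean([cams.read_camera("side")["img"].astype(float) for _ in range(6)],0)
a=np.clip(im[y0:y1,x0:x1,::-1]*1.3,0,255).astype(np.uint8); z=(x0,y0,8.5)
o=cv2.resize(a,None,fx=8.5,fy=8.5,interpolation=cv2.INTER_CUBIC); cv2.imwrite("pics/s6.png",o)
t=np.linspace(0,2*np.pi,90)
for h,r,col in((0,.054,(0,0,255)),(0.0,.05,(0,255,0)),(0.06,.05,(255,255,0))):
    draw(o,z,C["side"],np.stack([.6430+r*np.cos(t),.0973+r*np.sin(t),0*t+.055+h],-1),col)
cv2.imwrite("pics/s6o.png",o)
```

```text
(no output)
```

View pics/s6.png

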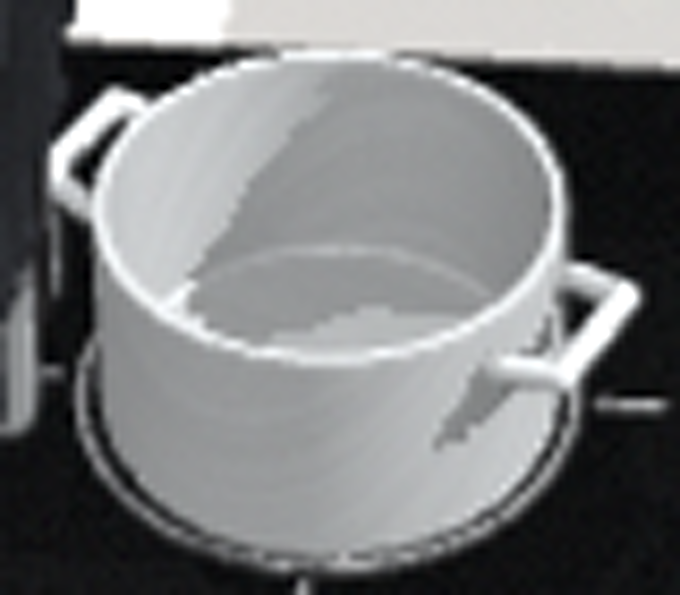

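View pics/s6o.png

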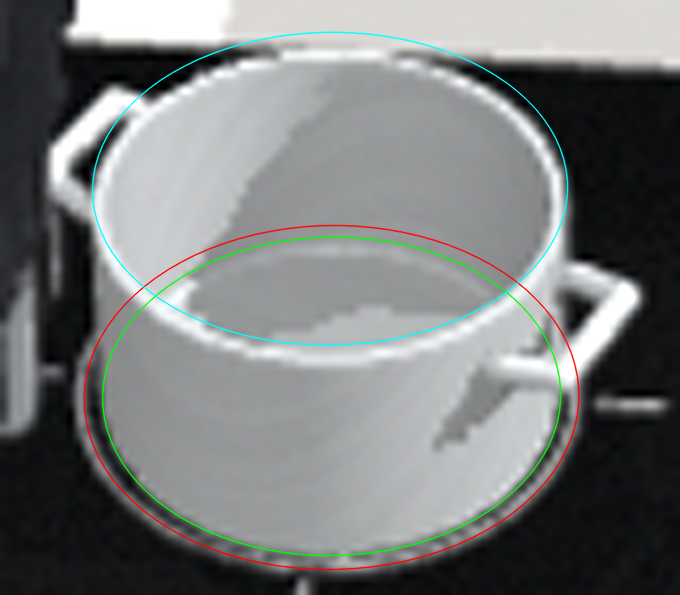

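Emit:
step_arm(targets=[[[0, 0, 0], [0, 0, 0.12], 255], [[0, 0, 0], [0, 0, 0.12], 255], [[0, 0, 0], [0, 0, 0.12], 255], [[0, 0, 0], [0, 0, 0.12], 255], [[0, 0, 0], [0, 0, 0.12], 255], [[0, 0, 0], [0, 0, 0.12], 255], [[0, 0, 0], [0, 0, 0.12], 255], [[0, 0, 0], [0, 0, 0.12], 255], [[0, 0, 0], [0, 0, 0.12], 255], [[0, 0, 0], [0, 0, 0.12], 255], [[0, 0, 0], [0, 0, 0.12], 255], [[0, 0, 0], [0, 0, 0.1], 255]])

```text
time_s: 7.8
position: [0.6946, 0.2773, 0.2531]
orientation: [179.9, 0.1, 93.5]
wrist_force: [-0.3, -0.1, -0.1]
gripper_width: 0.005
```

```bash
python3 go.py 0.6455 0.0975 0.16 90
```

```text
t 7.8 pos [0.6946 0.2773 0.2531] rpy [1.7994e+02 9.0000e-02 9.3520e+01] F [-0.3 -0.1 -0.1] w 0.005 j7 -12.2
tool shift cm [-17.63  -6.02   9.33]
turn [0.0012 0.0015 0.0615]
```

Emit:
step_arm(targets=[[[-3.2, -1.1, 0], [0, 0, 0.06], 255], [[-3.4, -1.0, 0], [0, 0, 0], 255], [[-3.4, -0.9, 0], [0, 0, 0], 255], [[-3.2, -0.9, 0], [0, 0, 0], 255], [[-2.5, -0.8, 1], [0, 0, 0], 255], [[-0.5, 0, 1.5], [0, 0, 0], 255], [[0, 0, 2], [0, 0, 0], 255], [[0, 0, 0], [0, 0, 0], 255]])

```text
time_s: 8.47
position: [0.6467, 0.1114, 0.207]
orientation: [179.8, -0.0, 89.8]
wrist_force: [-1.4, 0.1, 0.1]
gripper_width: -0.002
```

```bash
python3 go.py 0.6455 0.0975 0.1035 90
```

```text
t 8.4667 pos [0.6467 0.1114 0.207 ] rpy [ 1.7976e+02 -2.0000e-02  8.9750e+01] F [-1.4  0.1  0.1] w -0.002 j7 -2.6
tool shift cm [-1.39 -0.15 10.35]
turn [ 0.0042 -0.0003 -0.0043]
```

Emit:
step_arm(targets=[[[-1.3, -0.1, 2.5], [0.004, 0, -0.004], 255], [[0, 0, 2.5], [0, 0, 0], 255], [[0, 0, 2.5], [0, 0, 0], 255], [[0, 0, 2.2], [0, 0, 0], 255], [[0, 0, 0.5], [0, 0, 0], 255], [[0, 0, 0], [0, 0, 0], 255]])

```text
time_s: 8.97
position: [0.6496, 0.1006, 0.1062]
orientation: [179.7, -0.2, 90.1]
wrist_force: [-0.1, 0.3, 0.0]
gripper_width: -0.001
```

```bash
python3 go.py 0.6455 0.0645 0.1035 90
```

```text
t 8.9667 pos [0.6496 0.1006 0.1062] rpy [179.66  -0.19  90.12] F [-0.1  0.3  0. ] w -0.001 j7 1.2
tool shift cm [-3.61 -0.42  0.25]
turn [ 0.006  -0.0033  0.0021]
```

Emit:
step_arm(targets=[[[-0.8, -0.3, 0.2], [0.006, -0.003, 0], 255], [[-0.8, -0.1, 0], [0, 0, 0], 255], [[-0.7, 0, 0], [0, 0, 0], 255], [[-0.6, 0, 0], [0, 0, 0], 255], [[-0.4, 0, 0], [0, 0, 0], 255], [[-0.2, 0, 0], [0, 0, 0], 255], [[0, 0, 0], [0, 0, 0], 255]])

```text
time_s: 9.55
position: [0.6483, 0.0626, 0.1106]
orientation: [179.6, -0.1, 90.2]
wrist_force: [0.0, 0.8, -0.7]
gripper_width: -0.005
```

```bash
python3 go.py 0.6455 0.061 0.1035 90
cat > sv.py <<'E'
from plant import cams
from h import *
import sys
x0,y0,x1,y1=270,265,350,335
im=np.mean([cams.read_camera("side")["img"].astype(float) for _ in range(4)],0)
a=np.clip(im[y0:y1,x0:x1,::-1]*1.3,0,255).astype(np.uint8)
cv2.imwrite(sys.argv[1],cv2.resize(a,None,fx=8.5,fy=8.5,interpolation=cv2.INTER_CUBIC))
E
python3 sv.py pics/s7.png
```

```text
t 9.55 pos [0.6483 0.0626 0.1106] rpy [ 1.7961e+02 -1.0000e-01  9.0150e+01] F [ 0.   0.8 -0.7] w -0.005 j7 3.9
tool shift cm [-0.16 -0.29  0.71]
turn [ 0.0067 -0.0018  0.0026]
```

View pics/s7.png

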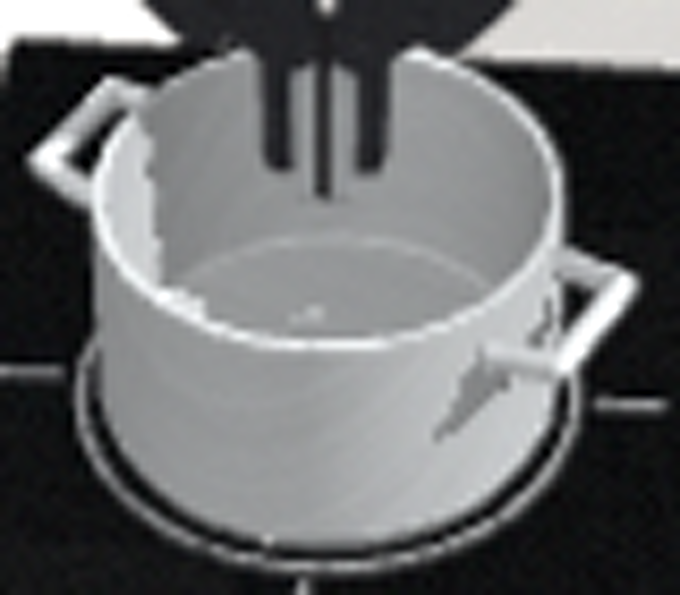

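Emit:
step_arm(targets=[[[1.0, 0, 0], [0.007, 0, 0], 255], [[0.5, 0, -1.5], [0, 0, 0], 255], [[0, 0, -3], [0, 0, 0], 255], [[0, 0, -4], [0, 0, 0], 165], [[2, -3, -2], [0, 0, 0], 165], [[1.5, -3.5, 0], [0, 0, 0], 165], [[0, -3.5, 0], [0, 0, 0], 165], [[0, -3.0, 0], [0, 0, 0], 165], [[0, 0, 0], [0, 0, 0], 165]])

```text
time_s: 10.5
position: [0.5147, 0.123, 0.2182]
orientation: [-179.7, -0.2, 90.6]
wrist_force: [-0.3, -0.4, -0.2]
gripper_width: 0.35
```

```bash
python3 go.py 0.490 0.1443 0.15 96.3
python3 - <<'E'
from plant import cams
from h import *
for n,(x0,y0,x1,y1),f in(("top",(210,192,274,260),8.5),):
    im=np.mean([cams.read_camera(n)["img"].astype(float) for _ in range(4)],0)
    a=np.clip(im[y0:y1,x0:x1,::-1]*1.5,0,255).astype(np.uint8)
    cv2.imwrite(f"pics/{n}_a8.png",cv2.resize(a,None,fx=f,fy=f,interpolation=cv2.INTER_CUBIC))
E
```

```text
t 10.5 pos [0.5147 0.123  0.2182] rpy [-179.71   -0.19   90.56] F [-0.3 -0.4 -0.2] w 0.35 j7 -6.3
tool shift cm [ 2.13 -2.41  6.84]
turn [-0.0049 -0.0035 -0.1002]
```

View pics/top_a8.png

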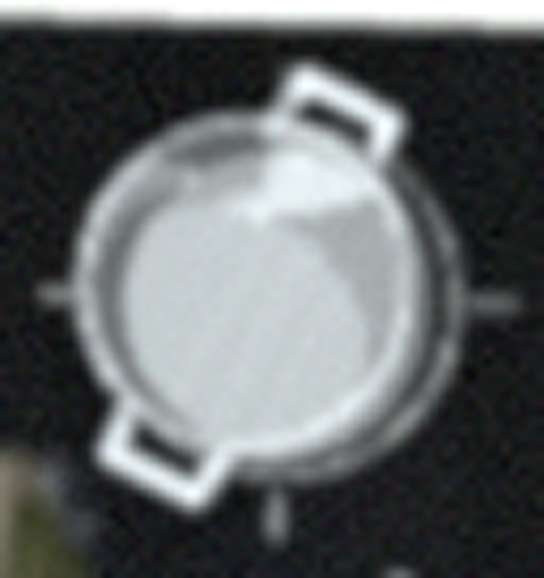

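Emit:
step_arm(targets=[[[1.2, -1.2, 1], [-0.005, -0.003, -0.1], 165], [[1.0, -1.2, 2], [0, 0, 0], 165], [[0, 0, 2.5], [0, 0, 0], 165], [[0, 0, 1], [0, 0, 0], 165], [[0, 0, 0], [0, 0, 0], 165]])

```text
time_s: 11.12
position: [0.5051, 0.1445, 0.151]
orientation: [179.2, 0.0, 96.2]
wrist_force: [-0.3, -0.6, 0.4]
gripper_width: 0.352
```

```bash
python3 go.py 0.490 0.1443 0.091 96.3
```

```text
t 11.1167 pos [0.5051 0.1445 0.151 ] rpy [1.792e+02 4.000e-02 9.623e+01] F [-0.3 -0.6  0.4] w 0.352 j7 -2.4
tool shift cm [ 0.15 -1.59  5.98]
turn [ 0.014   0.0006 -0.0013]
```

Emit:
step_arm(targets=[[[0.1, -1.5, 0], [0.014, 0, 0], 165], [[0, 0, 1.5], [0, 0, 0], 165], [[0, 0, 1.0], [0, 0, 0], 165], [[0, 0, 0], [0, 0, 0], 165]])

```text
time_s: 11.45
position: [0.4911, 0.1432, 0.1252]
orientation: [-179.9, 0.1, 96.0]
wrist_force: [-0.0, 0.1, 0.1]
gripper_width: 0.35
```

```bash
python3 go.py 0.490 0.1443 0.091 96.3
```

```text
t 11.45 pos [0.4911 0.1432 0.1252] rpy [-1.7991e+02  7.0000e-02  9.6050e+01] F [-0.   0.1  0.1] w 0.35 j7 -1.8
tool shift cm [ 0.12 -0.09  3.42]
turn [-0.0016  0.0013 -0.0044]
```

Emit:
step_arm(targets=[[[0.1, -0.1, 1.2], [0, 0, -0.004], 165], [[0, 0, 1.0], [0, 0, 0], 165], [[0, 0, 0], [0, 0, 0], 165]])

```text
time_s: 11.7
position: [0.4908, 0.1439, 0.1039]
orientation: [-180.0, 0.0, 96.2]
wrist_force: [-0.6, -0.2, -0.8]
gripper_width: 0.356
```

```bash
python3 go.py 0.490 0.1443 0.091 96.3
python3 - <<'E'
from plant import cams
from h import *
for n,(x0,y0,x1,y1),f in(("side",(325,245,445,345),6),("top",(185,235,285,310),7)):
    a=cams.read_camera(n)["img"][y0:y1,x0:x1,::-1]
    a=np.clip(a*1.4,0,255).astype(np.uint8)
    cv2.imwrite(f"pics/{n}_a9.png",cv2.resize(a,None,fx=f,fy=f,interpolation=cv2.INTER_CUBIC))
E
```

```text
t 11.7 pos [0.4908 0.1439 0.1039] rpy [-1.7999e+02  4.0000e-02  9.6200e+01] F [-0.6 -0.2 -0.8] w 0.356 j7 -1.1
tool shift cm [ 0.05 -0.08  1.29]
turn [-0.0002  0.0008 -0.0017]
```

View pics/side_a9.png

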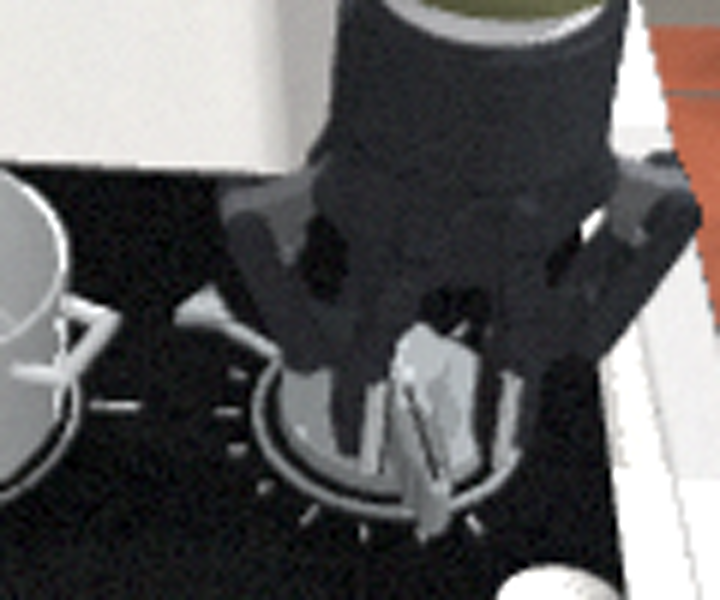

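View pics/top_a9.png

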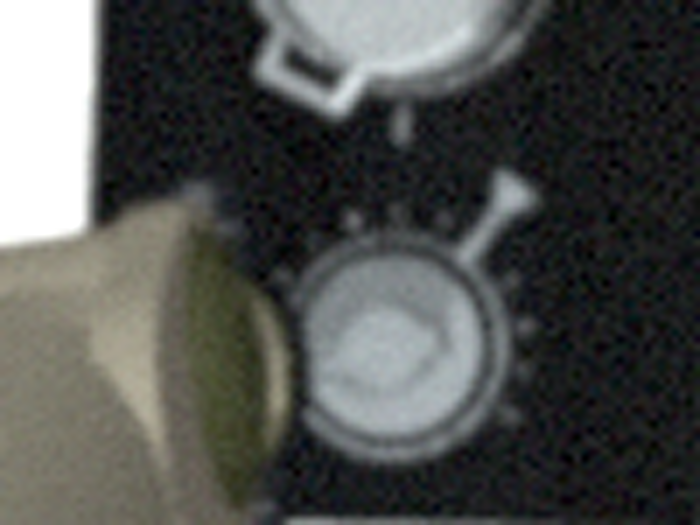

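Emit:
step_arm(targets=[[[0, -0.1, 1.0], [0, 0, 0], 165], [[0, 0, 0.3], [0, 0, 0], 165], [[0, 0, 0], [0, 0, 0], 165]])

```text
time_s: 12.05
position: [0.491, 0.144, 0.0923]
orientation: [179.8, -0.0, 96.2]
wrist_force: [1.5, 0.2, 0.1]
gripper_width: 0.355
```

```bash
python3 go.py 0.490 0.1443 0.091 96.3
```

```text
t 12.05 pos [0.491  0.144  0.0923] rpy [ 1.7982e+02 -1.0000e-02  9.6170e+01] F [1.5 0.2 0.1] w 0.355 j7 -0.8
tool shift cm [ 0.04 -0.1   0.13]
turn [ 0.0031 -0.0001 -0.0023]
```

Emit:
step_arm(targets=[[[0, 0, 0], [0, 0, 0], 195], [[0, 0, 0], [0, 0, 0], 195], [[-0.02, 0.42, 0], [0, 0, 0.1], 195], [[-0.02, 0.42, 0], [0, 0, 0.1], 195], [[-0.02, 0.42, 0], [0, 0, 0.1], 195], [[-0.02, 0.42, 0], [0, 0, 0.1], 195], [[-0.02, 0.42, 0], [0, 0, 0.1], 195], [[-0.02, 0.42, 0], [0, 0, 0.1], 195], [[0, 0, 0], [0, 0, 0], 195]], grip_force=20)

```text
time_s: 12.8
position: [0.5116, 0.1405, 0.0925]
orientation: [-179.6, 0.0, 60.3]
wrist_force: [0.5, -0.1, -1.0]
gripper_width: 0.234
```

```bash
cat > arc.py <<'E'
from plant import env
from go import rep
import numpy as np
s=env.read_state(); p=s['position'][:2]-[.495,.1025]
print('polar r',np.hypot(*p).round(4),'ang',np.degrees(np.arctan2(p[1],p[0])).round(1),'z',s['position'][2].round(4),'rpy',s['orientation'].round(2),'F',s['wrist_force'].round(1),'T',s['wrist_torque'].round(2),'w',s['gripper_width'].round(3),'j',s['joint_pos'].round(0),s['time_s'])
E
python3 arc.py
```

```text
Traceback (most recent call last):
  File "arc.py", line 5, in <module>
    print('polar r',np.hypot(*p).round(4),'ang',np.degrees(np.arctan2(p[1],p[0])).round(1),'z',s['position'][2].round(4),'rpy',s['orientation'].round(2),'F',s['wrist_force'].round(1),'T',s['wrist_torque'].round(2),'w',s['gripper_width'].round(3),'j',s['joint_pos'].round(0),s['time_s'])
                                                                                                                                                                                                                          ^^^^^^^^^^^^^^^^^^^^^^^^
AttributeError: 'float' object has no attribute 'round'
```

Emit:
step_arm(targets=[[[-0.02, 0.62, 0], [-0.005, 0, 0.08], 195], [[-0.02, 0.6, 0], [0, 0, 0.1], 195], [[-0.02, 0.45, 0], [0, 0, 0.1], 195], [[-0.02, 0.45, 0], [0, 0, 0.1], 195], [[-0.02, 0.45, 0], [0, 0, 0.1], 195], [[0, 0, 0], [0, 0, 0], 195]])

```text
time_s: 13.3
position: [0.5287, 0.1276, 0.0926]
orientation: [-179.6, 0.1, 33.0]
wrist_force: [-0.3, -0.7, -0.2]
gripper_width: 0.235
```

```bash
sed -i "s/s\['gripper_width'\].round(3)/s['gripper_width']/" arc.py; python3 arc.py;python3 - <<'E'
from plant import cams
from h import *
for n,(x0,y0,x1,y1),f in(("side",(305,225,445,345),5),("top",(185,235,285,310),7)):
    a=cams.read_camera(n)["img"][y0:y1,x0:x1,::-1]
    a=np.clip(a*1.4,0,255).astype(np.uint8)
    cv2.imwrite(f"pics/{n}_b1.png",cv2.resize(a,None,fx=f,fy=f,interpolation=cv2.INTER_CUBIC))
E
```

```text
polar r 0.042 ang 36.7 z 0.0926 rpy [-1.7962e+02  1.5000e-01  3.3030e+01] F [-0.3 -0.7 -0.2] T [-0.03 -0.04  0.04] w 0.2349432650426255 j [-36.  39.  25. 124. -38.  26. -38.] 13.3
```

View pics/side_b1.png

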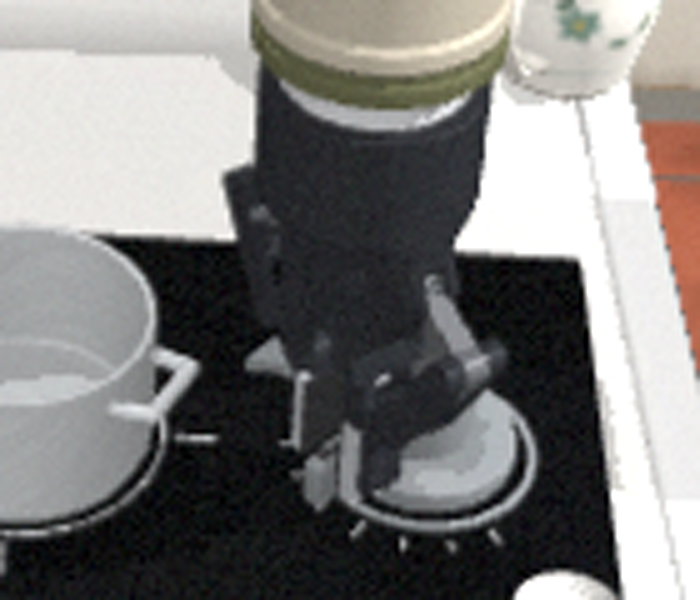

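Emit:
step_arm(targets=[[[-0.02, 0.6, 0], [-0.006, 0, 0.08], 195], [[-0.02, 0.55, 0], [0, 0, 0.1], 195], [[-0.02, 0.45, 0], [0, 0, 0.1], 195], [[-0.02, 0.45, 0], [0, 0, 0.1], 195], [[-0.02, 0.45, 0], [0, 0, 0.1], 195], [[-0.02, 0.45, 0], [0, 0, 0.1], 195], [[-0.02, 0.42, 0], [0, 0, 0.1], 195], [[0, 0, 0], [0, 0, 0], 195]])

```text
time_s: 14.07
position: [0.5371, 0.1004, 0.0931]
orientation: [-179.7, 0.2, -4.8]
wrist_force: [0.9, -0.4, 0.4]
gripper_width: 0.231
```

```bash
python3 arc.py
```

```text
polar r 0.0421 ang -2.8 z 0.0931 rpy [-179.73    0.23   -4.78] F [ 0.9 -0.4  0.4] T [-0.05 -0.01 -0.03] w 0.23059576112775376 j [-39.  41.  35. 124. -49.  30. -61.] 14.0667
```

Emit:
step_arm(targets=[[[-0.02, 0.55, 0], [-0.004, 0, 0.1], 195], [[-0.02, 0.48, 0], [0, 0, 0.1], 195], [[-0.02, 0.45, 0], [0, 0, 0.1], 195], [[-0.02, 0.45, 0], [0, 0, 0.1], 195], [[-0.01, 0.3, 0], [0, 0, 0.08], 195], [[0, 0, 0], [0, 0, 0], 195]])

```text
time_s: 14.57
position: [0.5314, 0.0815, 0.0935]
orientation: [-179.9, 0.2, -31.1]
wrist_force: [0.7, -0.8, -0.3]
gripper_width: 0.234
```

```bash
python3 arc.py;python3 - <<'E'
from plant import cams
from h import *
for n,(x0,y0,x1,y1),f in(("side",(305,225,445,345),5),("top",(185,235,285,310),7)):
    a=cams.read_camera(n)["img"][y0:y1,x0:x1,::-1]
    a=np.clip(a*1.4,0,255).astype(np.uint8)
    cv2.imwrite(f"pics/{n}_b2.png",cv2.resize(a,None,fx=f,fy=f,interpolation=cv2.INTER_CUBIC))
E
```

```text
polar r 0.042 ang -29.9 z 0.0935 rpy [-179.94    0.25  -31.05] F [ 0.7 -0.8 -0.3] T [ 0.05 -0.03  0.01] w 0.23388672572387045 j [-41.  43.  41. 125. -56.  33. -79.] 14.5667
```

View pics/side_b2.png

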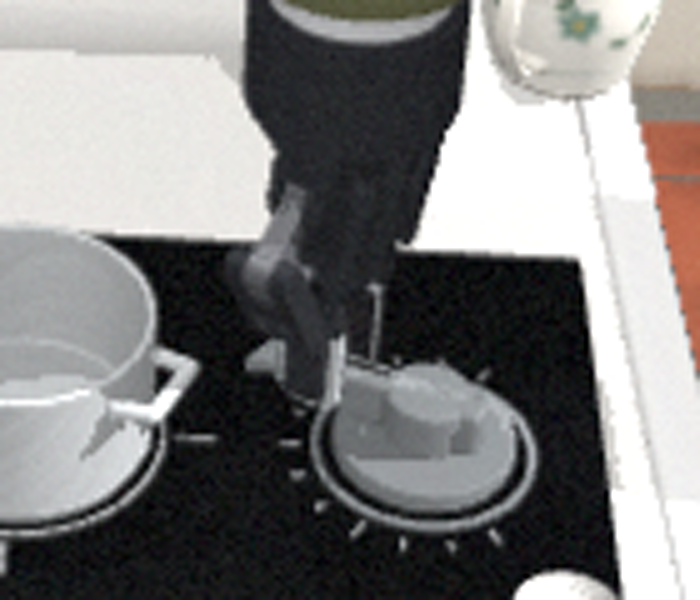

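View pics/top_b2.png

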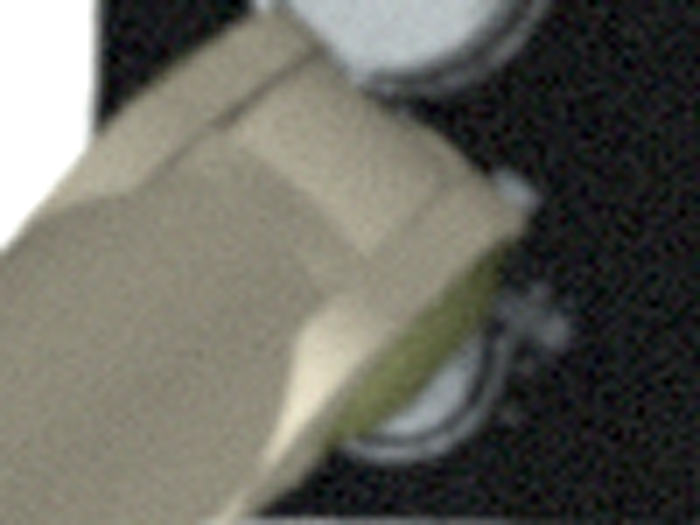

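Emit:
step_arm(targets=[[[-0.02, 0.45, 0], [0, 0, 0.07], 195], [[-0.01, 0.25, 0], [0, 0, 0.05], 195], [[0, 0, 0], [0, 0, 0], 195]])

```text
time_s: 14.92
position: [0.5282, 0.0769, 0.0938]
orientation: [-179.9, 0.3, -36.9]
wrist_force: [-0.1, -0.6, -0.7]
gripper_width: 0.234
```

```bash
python3 arc.py
```

```text
polar r 0.0419 ang -37.6 z 0.0938 rpy [-179.89    0.26  -36.92] F [-0.1 -0.6 -0.7] T [-0.03 -0.03 -0.01] w 0.23363737887147176 j [-41.  43.  42. 125. -56.  33. -83.] 14.9167
```

Emit:
step_arm(targets=[[[0, 0.08, 0], [0, 0, 0.03], 195], [[0, 0, 0], [0, 0, 0], 255], [[0, 0, 0], [0, 0, 0], 255], [[0, 0, 0], [0, 0, 0], 255], [[0, 0, 0], [0, 0, 0], 255]], grip_force=20)

```text
time_s: 15.33
position: [0.5284, 0.0771, 0.094]
orientation: [-179.8, 0.2, -38.0]
wrist_force: [0.7, -0.1, -0.0]
gripper_width: 0.144
```

```bash
python3 arc.py
```

```text
polar r 0.042 ang -37.3 z 0.094 rpy [-179.82    0.25  -37.99] F [ 0.7 -0.1 -0. ] T [ 0.1  -0.28 -0.12] w 0.14398702281242556 j [-41.  43.  42. 125. -57.  33. -84.] 15.3333
```

Emit:
step_arm(targets=[[[0, 0, 0], [0, 0, 0], 165], [[0, 0, 0], [0, 0, 0], 165], [[0, 0, 0], [0, 0, 0], 165], [[0, 0, -1.5], [0, 0, 0], 165], [[0, 0, -3], [0, 0, 0], 165], [[0, 0, -4], [0, 0, 0], 165], [[0, 0, -4], [0, 0, 0], 165], [[0, 0, -4], [0, 0, 0], 165], [[0, 0, -4], [0, 0, 0], 165], [[0, 0, 0], [0, 0, 0], 165]])

```text
time_s: 16.17
position: [0.5259, 0.0729, 0.3051]
orientation: [179.4, 0.6, -38.1]
wrist_force: [1.1, 0.0, 1.2]
gripper_width: 0.354
```

```bash
python3 arc.py; python3 go.py 0.35 0.4 0.25 -38;python3 - <<'E'
from plant import cams
from h import *
for n,(x0,y0,x1,y1),f in(("side",(345,275,445,345),8),("top",(185,235,285,310),7)):
    a=cams.read_camera(n)["img"][y0:y1,x0:x1,::-1]
    a=np.clip(a*1.4,0,255).astype(np.uint8)
    cv2.imwrite(f"pics/{n}_b3.png",cv2.resize(a,None,fx=f,fy=f,interpolation=cv2.INTER_CUBIC))
E
```

```text
polar r 0.0428 ang -43.8 z 0.3051 rpy [179.44   0.58 -38.06] F [1.1 0.  1.2] T [-0.02 -0.11  0.05] w 0.3541649101212225 j [ -57.   29.   65.  115.  -32.   56. -104.] 16.1667
t 16.1667 pos [0.5259 0.0729 0.3051] rpy [179.44   0.58 -38.06] F [1.1 0.  1.2] w 0.354 j7 -103.7
tool shift cm [-33.96 -14.97   5.7 ]
turn [ 0.0097  0.0101 -0.0011]
```

View pics/side_b3.png

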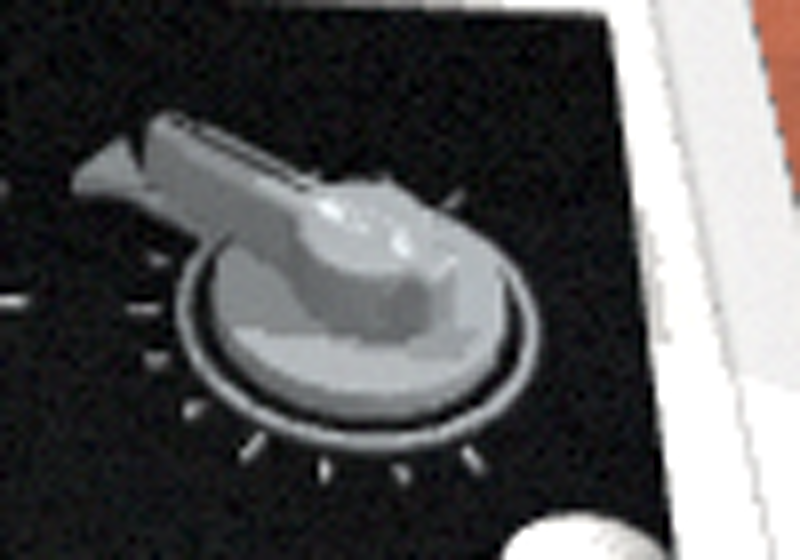

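Run:
```python
from h import *
C=cal(); z=(345,275,8.)
def P(n,z,pts,h): return np.array([ray(C[n],un(z,p),h)[:2] for p in pts])
Q=P("side",z,[(305,187),(183,120),(160,113),(150,135)],.085); print(Q)
d=Q[1]-Q[0]; print(np.degrees(np.arctan2(d[1],d[0])))
M=P("side",z,[(98,161)],.0605);print(M)
```

```text
[[0.50724659 0.09201192]
 [0.53409875 0.06971467]
 [0.5393594  0.06741102]
 [0.54201897 0.07520628]]
-39.705242193914145
[[0.5523384  0.05722201]]
```

Emit:
step_arm(targets=[[[-3, -2, 0], [0.009, 0.01, 0], 165], [[-3, -2, 0], [0, 0, 0], 165], [[-3, -2, 0], [0, 0, 0], 165], [[-3, -2, 0], [0, 0, 0], 165], [[-3, -2, 0], [0, 0, 0], 165], [[-3, -2, 0], [0, 0, 0], 165], [[-3, -2, 0], [0, 0, 0], 165], [[0, 0, 0], [0, 0, 0], 165]])

```text
time_s: 16.93
position: [0.4371, 0.3199, 0.29]
orientation: [179.1, 0.5, -38.5]
wrist_force: [0.2, 0.0, 0.3]
gripper_width: 0.354
```

```bash
python3 arc.py
python3 - <<'E'
from plant import cams
from h import *
for n,(x0,y0,x1,y1),f in(("side",(245,230,445,380),4),("top",(195,250,270,306),800/75)):
    a=np.mean([cams.read_camera(n)["img"].astype(float) for _ in range(4)],0)[y0:y1,x0:x1,::-1]
    a=np.clip(a*1.4,0,255).astype(np.uint8)
    cv2.imwrite(f"pics/{n}_b4.png",cv2.resize(a,None,fx=f,fy=f,interpolation=cv2.INTER_CUBIC))
E
```

```text
polar r 0.225 ang 104.9 z 0.29 rpy [179.06   0.46 -38.52] F [0.2 0.  0.3] T [ 0.01 -0.02 -0.02] w 0.35358613975607817 j [ -85.   34.   67.  115.  -37.   58. -127.] 16.9333
```

View pics/top_b4.png

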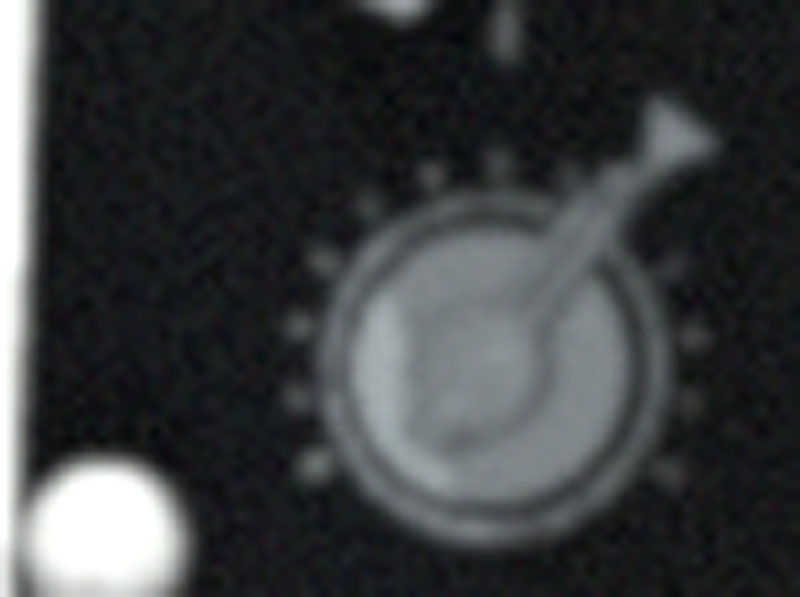

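View pics/side_b4.png

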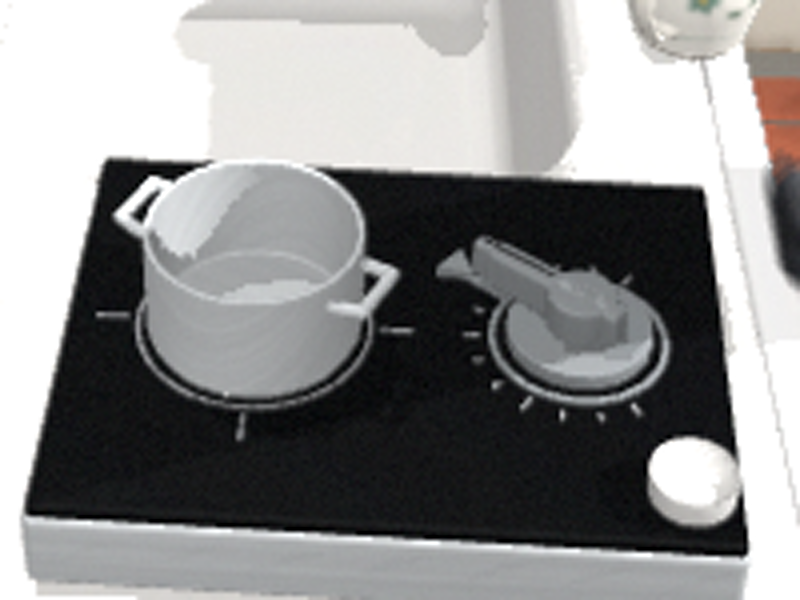

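```bash
python3 -c "
from plant import env
print(env.read_state()['qd'].round(2)); print(env.close_job())"
```

```text
[-0.23 -0.13 -0.12 -0.14 -0.03  0.13 -0.06]
the job is handed in; nothing more can be done
None
```

I slid the pan onto the cooking ring and turned the dial to the marker, then handed the job in at about 17 s of robot time. No verdict was reported.

**Pan:** I pushed it from inside with closed fingers, low down and without gripping it. The first pushes left it about 4 mm to the left, so I pushed it again. The last checks put it about 1–2 mm from the ring's centre. The top camera, the side camera's view of the rim and its view of the base differed by up to about 2 mm. Before the second push, the side camera's view of the base differed from the other two by about 3 mm, so I trusted the rim more. No lifting or tipping showed in the pictures.

**Dial:** I straddled the blade with the fingers and swept it about 135° clockwise. I then closed on it lightly at the marker's direction, released it and lifted away.
- The pointer measured about −38 to −39.7° in world axes, against about −38.7° for the marker. That is roughly 1 mm at the tip.
- The marker showed at the same pixels as at the start.

**Other things:** The candle showed no movement. The mug was partly in view and looked unmoved. I did not check the spoon and the tin again at the end, but the fingers stayed over the hob and clear of both. The arm stood clear of everything when I handed in.

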